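# Slide the transport spacer into the mask tester

## Task

The mask tester is about to be moved: take the yellow transport spacer by its black fin and slide it, nose first, through the orange sprung flap into the gap between the tester's metal bed and its clear upper plate. Push it gently until it is fully home against the stop inside (10 N or so is plenty, do not ram it), then let go and leave it there holding the flap open. Leave the other things on the bench where they are.

Things in the scene. Friction and masses are not known exactly. Their poses are not given: they have to be found in the camera images.
- spacer: Yellow block (0.2 to 0.45 kg), blade 120 long (x) x 50 wide (y) x 16 thick (z), with a black upright fin near the tail. Origin: centre of the underside; +x points to the nose (the plain end that goes in first), z up. The fin is 28 long (x) x 16 thick (y) and stands from z = 16 to 54, centred 44 behind the origin (x = -44). Starts flat on the 4 mm black mat, nose away from the robot.
- spacer_grip (a point): Point inside the fin, on its middle plane: 44 behind the spacer's origin, 42 above its underside, 12 below the fin's top. Pinch the fin across its 16 mm (along the spacer's y).
- spacer_nose (a point): Middle of the spacer's front end face: 60 ahead of its origin, 8 above its underside.
- tester: Fixed grey, blue and aluminium machine, base 255 x 210 (x -100 to 155). Frame, in mm: origin on the table, x into the machine from its mouth side, z up, y = 0 its middle plane. A rigid dark stop inside meets the spacer's nose somewhere from x = 82 to 92; it is set anew each time and its depth is not reported: it must be felt. At home the fin's middle is at x = -22 to -12.
- landing (a point): Front end of the aluminium bed, on its top surface: tester x = -100, y = 0, z = 30. The flat bed, 120 wide, runs from here at z = 30 through the mouth to x = 155; in front of the mouth it is an open landing.
- beam_edge (a point): Lower front edge of the blue crossbeam: tester x = -18, z = 110, y = 0. The beam spans x -18 to 30, z 110 to 170, the full width, on two posts with inner faces at y = +-81. Home, the fin stands under or just before this edge, so an upright gripper's body hits the beam: lean the tool back about 40 degrees, fingers pointing into the machine.
- gap (a point): Start of the narrow gap on the bed: tester x = 63, z = 30. Clear upper plate from here to x = 103, underside 18 above the bed; sloped steel lead-in lip at x = 50 to 65. Steel guide cheeks, 14 high, 53 apart (1.5 clearance each side of the spacer) from x = 50, with flared entrance from x = 24.
- mouth (a point): Point on the bed surface (z = 30 in the tester's frame) in the middle of the mouth, under the closed flap, 18 along the tester's x. Same axes as the tester. A grey header closes the front above z = 76, from x = 18.
- flap (a joint): Orange flap, 100 wide x 44 high, hinged along its upper edge (z = 76, x = 18 in the tester's frame) and hanging down to the bed. 0 = shut; positive (rad, up to 1.0) = its lower edge swings into the machine. A light spring (0.5 to 2 N at the lower edge) shuts it; the spacer passing under it holds it at about 0.8.
- plunger (a joint): Sprung pin (10 mm across) in the middle of the stop, standing 6 mm out of it: 0 = out, positive (m) = pressed in. It yields to about 1 N; at about 0.006 the spacer's nose meets the rigid stop. Its red tab shows behind the clear plate and moves back with it.
- valve: Bystander: black round breathing valve, 68 across, 36 high, with a short steel spigot, on the mat ahead of the spacer. Origin: centre of underside.
- canister: Bystander: green filter canister, 84 across, 75 high, on the left. Origin: centre of underside.
- chock: Bystander: orange wooden block 160 x 70 x 45 on the left (+y) side. Origin: centre of underside.
- spray: Bystander: blue bottle 70 across, 190 high, red cap, on the left. Origin: centre of underside.
- bin: Bystander: green open box 220 x 150 x 100 on the right (-y) side. Origin: centre of underside.
- spanner: Bystander: steel spanner, 150 long, under 15 high, lying on the mat along its left (+y) edge. Origin: its underside.
There are look-alikes about, which are no part of the job. Of the things shaped like the spacer, the yellow one is meant.

How it is judged:
By the outcome, as a careful person would: the job done as asked, in the order asked, and still so for the second after the job is handed in, with the robot touching nothing.
It also fails if it takes over 58 s, if anything falls off the work surface, if the arm or the gripper's body presses on something with over 40 N, if the wrist force passes 120 N, or if a joint passes its speed limit or range.

## Robot

A 7-joint arm with a two-finger parallel gripper is mounted at the origin on the work surface. World frame = base frame: x ahead of the robot, y to its left, z up, the work surface at z = 0. Lengths are in mm, angles in degrees, forces in N, time in s.
With the tool pointing down it reaches from about 425 to 875 mm from the base axis. Payload 4.7 kg.
Tool frame: the origin (TCP) lies midway between the tips of the shut fingers; the grasp point (between the pads) lies 19 mm behind it; z points along the fingers, y is the direction in which the jaws open and shut (so a half turn about z gives the same grasp; the last joint's range is limited). The gripper opens to 87 mm and grips with 3 to 60 N. Pads are 19 mm wide; open, the fingers measure 117 mm over their backs; the gripper's body (75 mm by 190 mm) begins 51 mm behind the grasp point.
Start: joints at [73.917, 18.392, -4.016, 83.108, 1.295, 78.541, -3.26], TCP at [188.836, -621.986, 222.587] pointing down, gripper open.
Joint ranges: [-163.93, 163.93], [-17.29, 119.83], [-79.2, 71.16], [3.27, 140.29], [-89.18, 269.18], [5.43, 117.66], [-154.24, 154.24]. Speed limits (degrees/s): [147.25, 147.25, 180, 180, 180, 180, 180].

## Interface

Orientations are given as [roll, pitch, yaw] about the fixed x, y, z axes, in that order (R = Rz(yaw) Ry(pitch) Rx(roll)).
In Python, from station import telemetry, viewer, close_job gives the robot as it stands.
- The arm moves only by the tool step_arm, never from a script. Its argument "steps" is a list of rows, each a list of 2 entries, a list of its own where there are three numbers: the shift along the tool's x, y, z normalised to -1 to 1, where 1 is 100 cm, then the turn, a rotation vector about the tool's x, y, z normalised to -1 to 1, where 1 is pi rad. A call has 1 to 10 rows; each row is the pose to reach, as a shift and turn from the pose commanded when the call began, along the tool's axes at that moment, turning the shorter way round; what a row does not reach only later rows make up. A row lasts 1/8 s, in which the tool goes at most 62.5 mm and 10.7 degrees, less where a joint would pass 70% of its speed; a pose out of reach is approached as far as the arm can. A call with a number of a shift or a turn outside -1 to 1 is refused whole. A call with a gripper value outside its range is refused whole. "gripper" is the gripper command: -1 is shut, 1 is fully open, values between are in proportion, set as the call begins (left out, the last holds). The fingers move at their own pace and stop on an object; the grip force is fixed at half the most. Time passes only in rows, so rows that repeat a pose let the fingers close. It gives the time, the measured TCP pose, the force and the opening at its end, in the units of the state.
- telemetry.sense(): the state, without advancing time (a new reading comes with each control period).
- viewer.get_image(name): name is "scene" or "top" or "wrist"; returns a dict with "image" (384x512x3 uint8, blue, green, red), "z_map" (384x512 float32, mm along the optical axis (not along the pixel's ray), 0 where there is no reading), "vfov" (degrees; the focal length in pixels is half the picture's height over the tangent of half this angle, whatever the lens; pixels are square), "cx", "cy" (the principal point, pixels), "D" ([k1, k2, p1, p2, k3] as OpenCV has them; the pictures are not rectified), "R" (3x3) and "t" (3): a world point X has camera coordinates R X + t. Camera axes: x right, y down, z forward; pixel columns grow to the right and rows downward; lengths in mm; the calibration is good to about 2 mm. A picture is of the moment at which its call begins.
- close_job(): hands the job in, once; it reports no verdict.
The state is a dict: "t": time; "q": joint angles; "joint_vel": joint speeds; "effort": joint torques, N m; "eef_pos": TCP position; "ee_rot": TCP orientation; "force": force on the tool from outside, world axes, zero at the start; "ft_torque": the same for the moment, N m; "grip_width": finger opening in mm.
Only numpy, scipy, OpenCV 4.12 (cv2) and the standard library are available. Lean on these libraries where they do the work, as an engineer would, in place of code of your own. Each camera call takes 0.05 s, during which the arm holds its last target. There are 200 camera calls.

## Working session

There is one attempt and no reset: what is moved stays moved. The work goes in short steps, Python scripts to look and compute and a tool call to move; the robot and the scene stay as the last step left them, time stands still between calls to the robot, and variables do not carry over. Pictures are saved under pics/ and viewed, about 8 in all and at most 12, crops included, and the job is handed in when it is done.

Besides the shell and the picture viewer there is one more tool, called after ">>>" as name(argument=value, ...) on one line, values as JSON. step_arm: Moves the arm, as the interface text tells. Its arguments: {"type":"object","properties":{"steps":{"type":"array"},"gripper":{"type":"number"}},"required":["steps"]}

```bash
mkdir -p pics; cat > h.py <<'E'
import numpy as np, cv2, pickle
from scipy.spatial.transform import Rotation as Ro
from station import telemetry, viewer
def get(n):
    d=viewer.get_image(n); im=d["image"]; h=im.shape[0]
    f=h/2/np.tan(np.radians(d["vfov"])/2)
    d["K"]=np.array([[f,0,d["cx"]],[0,f,d["cy"]],[0,0,1]]); d["D"]=np.array(d["D"],float)
    d["R"]=np.array(d["R"]); d["t"]=np.array(d["t"]); return d
def rays(d,uv):
    p=cv2.undistortPoints(np.array(uv,float).reshape(-1,1,2),d["K"],d["D"]).reshape(-1,2)
    return np.c_[p,np.ones(len(p))]
def onplane(d,uv,z):
    r=rays(d,uv)@d["R"]; c=-d["R"].T@d["t"]
    return c+r*((z-c[2])/r[:,2])[:,None]
def depth(d,uv):
    uv=np.array(uv).reshape(-1,2); z=d["z_map"][uv[:,1].astype(int),uv[:,0].astype(int)]
    return (rays(d,uv)*z[:,None]-d["t"])@d["R"]
def cloud(d):
    v,u=np.mgrid[0:d["image"].shape[0],0:d["image"].shape[1]]
    return depth(d,np.c_[u.ravel(),v.ravel()]).reshape(*u.shape,3)
def proj(d,X):
    return cv2.projectPoints(np.array(X,float).reshape(-1,1,3),cv2.Rodrigues(d["R"])[0],d["t"],d["K"],d["D"])[0].reshape(-1,2)
E
python3 - <<'E'
from h import *
s=telemetry.sense(); print({k:np.round(v,2) for k,v in s.items()})
for n in("scene","top"):
    d=get(n); pickle.dump(d,open(n+".pkl","wb")); cv2.imwrite(f"pics/{n}0.png",d["image"])
    print(n,np.round(d["R"],2).tolist(),-d["R"].T@d["t"],d["vfov"],d["D"])
a=[pickle.load(open(n+".pkl","rb"))["image"] for n in("scene","top")]
E
```

```text
{'t': np.float64(0.0), 'q': array([73.92, 18.44, -4.02, 83.17,  1.3 , 78.54, -3.26]), 'joint_vel': array([-0.08, -0.04,  0.03, -0.02,  0.01, -0.04,  0.02]), 'effort': array([-0.000e+00, -4.913e+01, -4.000e-01, -3.125e+01, -6.000e-02,
        4.000e-02,  0.000e+00]), 'eef_pos': array([ 188.64, -621.46,  221.48]), 'ee_rot': array([-1.7989e+02,  1.0000e-02,  1.6890e+01]), 'force': array([ 0.27, -0.35,  0.63]), 'ft_torque': array([0.01, 0.  , 0.06]), 'grip_width': np.float64(87.24)}
scene [[-0.88, 0.47, -0.01], [0.33, 0.61, -0.72], [-0.34, -0.64, -0.69]] [1048.11200922  874.88183932 1090.70128356] 42.09440381904899 [-0.18234758  0.          0.          0.          0.        ]
top [[0.01, -1.0, 0.03], [-0.99, -0.01, -0.13], [0.13, -0.03, -0.99]] [ 440.74354612   -2.85087984 1190.85925261] 50.78063901016348 [-0.04893594  0.          0.          0.          0.        ]
```

View pics/scene0.png

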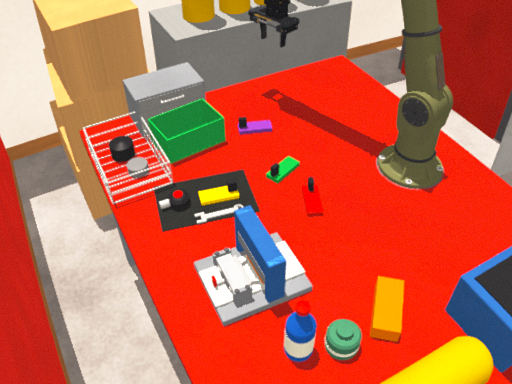

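View pics/top0.png

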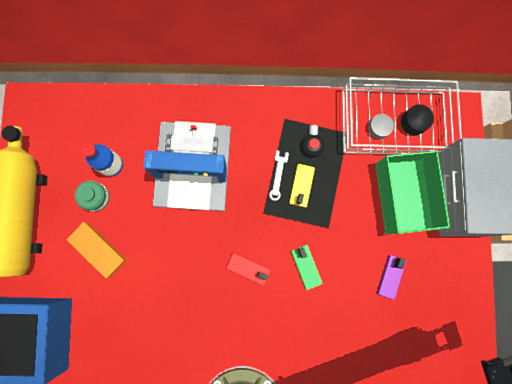

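The top view shows the yellow spacer at (302,186) on the mat, fin at (299,200), with the tester at (190,165), its mouth facing the robot. Candidates for the spacer are yellow (302,186), red (248,268), green (307,268) and purple (392,277). The big yellow cylinder at (15,200) isn't a block. I choose the yellow one on the mat.

```bash
python3 - <<'E'
from h import *
d=pickle.load(open("top.pkl","rb")); s=pickle.load(open("scene.pkl","rb"))
im=d["image"]; hsv=cv2.cvtColor(im,cv2.COLOR_BGR2HSV)
def rect(m,z,name):
    c=max(cv2.findContours(m,0,1)[0],key=cv2.contourArea); P=onplane(d,c.reshape(-1,2),z)
    r=cv2.minAreaRect(P[:,:2].astype(np.float32)); print(name,cv2.contourArea(c),np.round(r,1) if 0 else r); return c
m=cv2.inRange(hsv,(22,120,120),(35,255,255)); m[:, :250]=0; m[:,345:]=0
rect(m,20,"yellow")
n=cv2.inRange(hsv,(0,0,0),(180,255,60)); 
b=cv2.inRange(hsv,(100,120,80),(125,255,255)); b[:, :135]=0; b[:,235:]=0; rect(b,170,"beam")
C=cloud(d); 
P=C.reshape(-1,3); col=hsv.reshape(-1,3)
# beam from depth
k=(abs(P[:,2]-170)<8)&(b.ravel()>0); print("beam top",k.sum(),P[k].mean(0),cv2.minAreaRect(P[k][:,:2].astype(np.float32)))
# bed points
box=(P[:,1]>60)&(P[:,1]<360)&(P[:,0]>500)&(P[:,0]<850)
k=box&(abs(P[:,2]-30)<5); print("z30",k.sum(),cv2.minAreaRect(P[k][:,:2].astype(np.float32)))
# fin
k=(abs(P[:,2]-58)<6)&(abs(P[:,0]-620)<150)&(P[:,1]<-50)&(P[:,1]>-200); print("fin",k.sum(),P[k].mean(0),cv2.minAreaRect(P[k][:,:2].astype(np.float32)))
a=cv2.resize(im[110:230,135:350],None,fx=3.6,fy=3.6,interpolation=2)
cv2.imwrite("pics/crop1.png",a)
E
```

```text
yellow 708.5 ((633.9207763671875, -167.85057067871094), (54.27487564086914, 124.57024383544922), 77.69068908691406)
beam 1572.5 ((655.601318359375, 154.0740509033203), (209.51344299316406, 69.57843780517578), 87.14505767822266)
beam top 1453 [664.88105278 156.44565402 169.00667451] ((665.5419921875, 156.7115478515625), (204.28150939941406, 48.578941345214844), 87.25006103515625)
z30 1944 ((687.8676147460938, 158.61846923828125), (203.28428649902344, 256.49810791015625), 87.64948272705078)
fin 56 [ 590.00751847 -159.49408755   57.25361284] ((589.8770141601562, -159.2385711669922), (15.759693145751953, 27.230451583862305), 77.01297760009766)
```

View pics/crop1.png

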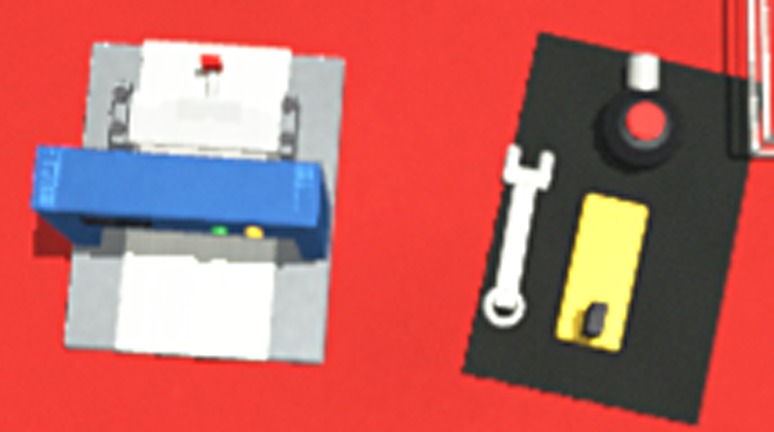

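The crop confirms the yellow block, with its black fin at crop (595,320), nose away from the robot, and the spanner and valve clear of it. Its measured size, 54x124, matches the description. So do the fin top (15.8x27 at z = 57) and the tester base (256 long).

```bash
cat >> h.py <<'E'
LEAN=45
def RT(yaw,lean=LEAN): return Ro.from_euler("xyz",[180,-lean,yaw],degrees=True)
def go(P,R):
    "row to reach TCP P, rotation R from measured pose"
    s=telemetry.sense(); R0=Ro.from_euler("xyz",s["ee_rot"],degrees=True)
    sh=R0.inv().apply(np.array(P)-s["eef_pos"])/1000; tu=(R0.inv()*R).as_rotvec()/np.pi
    print("row",np.round(sh,4).tolist(),np.round(tu,4).tolist())
def tcp(G,R): return np.array(G)+19*R.apply([0,0,1])
E
python3 - <<'E'
from h import *
R=RT(-12.5); tz=R.apply([0,0,1]); T=tcp([590,-159.4,46],R); print(T); go(T-110*tz,R)
E
```

```text
[ 603.11656501 -162.30787246   32.56497116]
row [0.4623, -0.3569, 0.1118] [-0.0646, 0.2446, 0.1545]
```

>>> step_arm(steps=[[[0.462, -0.357, 0.112], [-0.0646, 0.2446, 0.1545]], [[0.462, -0.357, 0.112], [-0.0646, 0.2446, 0.1545]], [[0.462, -0.357, 0.112], [-0.0646, 0.2446, 0.1545]], [[0.462, -0.357, 0.112], [-0.0646, 0.2446, 0.1545]], [[0.462, -0.357, 0.112], [-0.0646, 0.2446, 0.1545]], [[0.462, -0.357, 0.112], [-0.0646, 0.2446, 0.1545]], [[0.462, -0.357, 0.112], [-0.0646, 0.2446, 0.1545]], [[0.462, -0.357, 0.112], [-0.0646, 0.2446, 0.1545]], [[0.462, -0.357, 0.112], [-0.0646, 0.2446, 0.1545]], [[0.462, -0.357, 0.112], [-0.0646, 0.2446, 0.1545]]], gripper=0.4)

```text
t: 1.35
eef_pos: [537.3, -146.5, 113.1]
ee_rot: [179.9, -44.6, -12.3]
force: [1.2, -0.6, 0.5]
grip_width: 61.0
```

```bash
python3 - <<'E'
from h import *
d=get("wrist"); pickle.dump(d,open("w1.pkl","wb")); im=d["image"]
s=telemetry.sense(); print(s["eef_pos"],s["ee_rot"],np.abs(s["joint_vel"]).max(), s["q"])
C=cloud(d); hsv=cv2.cvtColor(im,cv2.COLOR_BGR2HSV); m=cv2.inRange(hsv,(22,120,120),(35,255,255))
P=C[(m>0)&(abs(C[...,2]-20)<4)]; print("top",len(P),cv2.minAreaRect(P[:,:2].astype(np.float32)))
print("yellow z hist",np.histogram(C[m>0][:,2],bins=[-50,0,10,15,18,20,22,25,40])[0])
k=(abs(C[...,2]-58)<2.5)&(abs(C[...,0]-590)<40)&(abs(C[...,1]+160)<40); F=C[k]; print("fin",len(F),cv2.minAreaRect(F[:,:2].astype(np.float32)))
for p in proj(d,[[590,-159.4,58],tcp([590,-159.4,46],RT(-12.5))]): cv2.circle(im,tuple(int(v) for v in p),3,(255,0,255),1)
cv2.imwrite("pics/w1.png",im)
E
```

```text
[ 538.72022354 -138.64092689  111.39592109] [-179.92974504  -44.41959721  -11.68168488] 7.4282895671567575 [ 75.4775196  -17.2635474  -57.37588907 140.20120279 -78.60297266
  15.96838522 -16.79300707]
top 426 ((633.7490234375, -169.63705444335938), (49.82414245605469, 119.73834991455078), 77.80039978027344)
yellow z hist [  0 115  96 113 309  21   1   0]
fin 505 ((591.2991333007812, -160.29360961914062), (15.282479286193848, 28.59229850769043), 78.91862487792969)
```

View pics/w1.png

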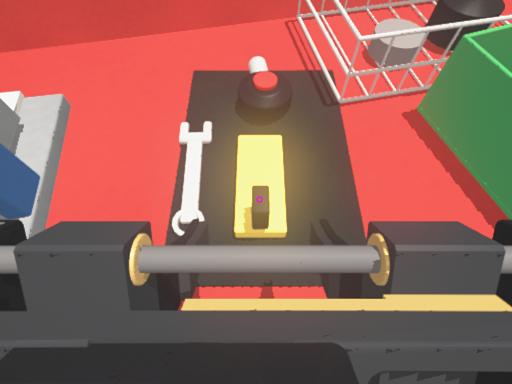

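The marker falls on the fin at (260,200), and the wrist view agrees with the top view to 1-2 mm. However, q2, q4 and q6 are close to their limits, so I'll go to a 42° lean and hover further forward.

```bash
sed -i 's/LEAN=45/LEAN=42/' h.py; python3 - <<'E'
from h import *
R=RT(-12); tz=R.apply([0,0,1]); T=tcp([586.9,-159.5,46],R); print(T,tz); go(T-55*tz,R); s=telemetry.sense();print(s["q"],s["joint_vel"])
E
```

```text
[ 599.33566145 -162.14328144   31.88024832] [ 0.6545085  -0.13912008 -0.74314483]
row [-0.0075, 0.0106, 0.0467] [-0.0016, -0.0134, 0.0013]
[ 75.4775196  -17.2635474  -57.37588907 140.20120279 -78.60297266
  15.96838522 -16.79300707] [0.30520206 0.06765762 7.42828957 0.43244015 3.38416738 6.9062587
 6.20932437]
```

>>> step_arm(steps=[[[-0.0075, 0.0106, 0.0467], [-0.0016, -0.0134, 0.0013]], [[-0.0075, 0.0106, 0.0467], [-0.0016, -0.0134, 0.0013]], [[-0.0075, 0.0106, 0.0467], [-0.0016, -0.0134, 0.0013]], [[-0.0075, 0.0106, 0.0467], [-0.0016, -0.0134, 0.0013]]])

```text
t: 1.9
eef_pos: [559.4, -165.0, 75.0]
ee_rot: [179.9, -42.1, -12.7]
force: [-0.3, 0.3, -0.1]
grip_width: 61.1
```

```bash
python3 - <<'E'
from h import *
R=RT(-12); tz=R.apply([0,0,1]); T=tcp([586.9,-159.5,46],R); s=telemetry.sense();print(s["eef_pos"],T-55*tz,s["ee_rot"],s["q"],s["joint_vel"]); go(T-55*tz,R);go(T,R) 
E
```

```text
[ 559.40133815 -165.01666851   75.04606006] [ 563.3376941  -154.49167727   72.75321372] [179.9213842  -42.11848186 -12.74622904] [ 96.67994371  -2.82283678 -79.14653757 136.50423722 -70.26987413
   5.5211991  -18.11411072] [-1.43127439 -1.0979606  -0.7500331   0.31531858  0.00524206 -0.13805302
 -0.10301916]
row [-0.0004, -0.0111, 0.0027] [0.0032, -0.0007, -0.0031]
row [-0.0005, -0.0117, 0.0577] [0.0032, -0.0007, -0.0031]
```

The IK has drifted into a bad elbow posture: q3 and q6 are at their limits. I'll work out the kinematics from the sampled poses so I can find waypoints that unwind it.

```bash
cat > kin.py <<'E'
import numpy as np, itertools
from scipy.spatial.transform import Rotation as Ro
from scipy.optimize import least_squares
S=[([73.917,18.392,-4.016,83.108,1.295,78.541,-3.26],[188.836,-621.986,222.587],[180,0,16.89]),
([75.4775,-17.2635,-57.3759,140.2012,-78.603,15.968,-16.793],[538.72,-138.64,111.396],[-179.93,-44.42,-11.68]),
([96.6799,-2.8228,-79.1465,136.5042,-70.2699,5.5212,-18.114],[559.401,-165.017,75.046],[179.92,-42.12,-12.746])]
def fk(q,p,sg,b,e=0):
    h,a0,L1,a,L2,a2,a6,L3=p
    T=Ro.from_euler("z",b,degrees=True); x=np.zeros(3)
    for i,(ax,off) in enumerate(zip("zyzyzyz",[(0,0,h),(0,0,L1),(a,0,0),(a2,0,L2),(0,0,0),(a6,0,0),(0,0,L3)])):
        T=T*Ro.from_euler(ax,sg[i]*q[i]+(e if i==6 else 0),degrees=True); x=x+T.apply(off)
    return x,T
if __name__=="__main__":
    out=[]
    for sg in itertools.product([1,-1],repeat=7):
        if sg[1]<0: continue
        def f(v):
            return np.concatenate([(fk(q,[0]*8,sg,v[0],v[1])[1].inv()*Ro.from_euler("xyz",r,degrees=True)).as_rotvec() for q,_,r in S])
        for b0 in(0,120,240):
          for e0 in (0,120,240):
            r=least_squares(f,[b0,e0],x_scale=50); out.append((r.cost,sg,r.x))
    out.sort(key=lambda o:o[0])
    for c,sg,v in out[:3]:
        print(c,sg,v)
    c,sg,v=out[0]
    g=lambda p:np.concatenate([fk(q,p,sg,*v)[0]-x for q,x,_ in S])
    r=least_squares(lambda p:np.r_[g(p),0.01*(p-[300,0,400,0,400,0,0,250])],[300,0,400,0,400,0,0,250]); print(r.x.round(1),g(r.x).round(1))
E
python3 kin.py
```

```text
5.255413341411607e-09 (-1, 1, -1, 1, -1, 1, -1) [-4.28309591e-04  8.99997767e+01]
5.255413341412522e-09 (-1, 1, -1, 1, -1, 1, -1) [-4.28309115e-04  8.99997767e+01]
5.255413341466059e-09 (-1, 1, -1, 1, -1, 1, -1) [-4.28337424e-04  8.99997767e+01]
[223.3  -0.  445.7   5.9 495.4 -12.6 -15.  335.3] [25.1  9.1  0.5  0.1  2.3 -1.4  0.1 -2.3  0.9]
```

```bash
cat >> kin.py <<'E'
SG=np.array([-1,1,-1,1,-1,1,-1])
LO=np.array([-163.93,-17.29,-79.2,3.27,-89.18,5.43,-154.24]);HI=np.array([163.93,119.83,71.16,140.29,269.18,117.66,154.24]);V=np.array([147.25,147.25,180,180,180,180,180])
def FK(q,p):
    h,L1,a,L2,a2,a6,L3,y1,y3,y5=p
    T=Ro.identity(); x=np.zeros(3); q=np.array(q)*SG; q[6]+=90
    for i,(ax,off) in enumerate(zip("zyzyzyz",[(0,y1,h),(0,0,L1),(a,y3,0),(a2,0,L2),(0,y5,0),(a6,0,0),(0,0,L3)])):
        T=T*Ro.from_euler(ax,q[i],degrees=True); x=x+T.apply(off)
    return x,T
p0=np.array([300,400,0,400,0,0,300,0,0,0.])
def fit():
    g=lambda p:np.concatenate([FK(q,p)[0]-x for q,x,_ in S])
    r=least_squares(lambda p:np.r_[g(p),0.01*(p-p0)],p0); return r.x,g(r.x)
def jac(q,p):
    x,T=FK(q,p); J=np.zeros((6,7))
    for i in range(7):
        d=np.array(q,float); d[i]+=.01; y,U=FK(d,p)
        J[:3,i]=(y-x)/.01; J[3:,i]=(U*T.inv()).as_rotvec(degrees=True)/.01
    return J
def sim(q,tx,tR,p,rows,n=4,lam=1.0,w=5.0,verbose=False):
    "DLS with clamped joints; w mm per degree weight"
    q=np.array(q,float); cx,cR=FK(q,p)
    for r in range(rows*n):
        dx=tx-cx; dr=(tR*cR.inv()).as_rotvec(degrees=True)
        k=min(1,62.5/n/max(np.linalg.norm(dx),1e-9),10.7/n/max(np.linalg.norm(dr),1e-9))
        cx=cx+k*dx; cR=Ro.from_rotvec(k*dr,degrees=True)*cR
        for it in range(5):
            x,T=FK(q,p); e=np.r_[cx-x,(cR*T.inv()).as_rotvec(degrees=True)*w]
            J=jac(q,p); J[3:]*=w
            free=np.ones(7,bool)
            for _ in range(3):
                Jf=J[:,free]; dq=np.zeros(7); dq[free]=Jf.T@np.linalg.solve(Jf@Jf.T+lam*np.eye(6),e)
                bad=free&(((q+dq)<LO)|((q+dq)>HI))
                if not bad.any(): break
                free&=~bad
            q=np.clip(q+np.clip(dq,-.7*V/8/n,.7*V/8/n),LO,HI)
        if verbose and (r+1)%n==0: print(q.round(1))
    return q
E
python3 - <<'E'
from kin import *
p,g=fit(); print(p.round(1),g.round(1)); np.save("p.npy",p)
def RT(y,l): return Ro.from_euler("xyz",[180,-l,y],degrees=True)
tz=RT(-12.5,45).apply([0,0,1]); T=np.array([603.1,-162.3,32.6])-110*tz
q=sim(S[0][0],T,RT(-12.5,45),p,10); print("simB",q.round(1),FK(q,p)[0].round(1)); print("realB",S[1][0])
E
```

```text
[228.3 449.3  15.  495.5 -20.3  -5.  348.8 -18.7  -3.2  -4.7] [ 0.  -0.  -0.   0.2  0.   0.1 -0.3 -0.  -0.1]
simB [ 67.6 -15.4 -49.7 140.3 -68.3  13.9 -25.9] [ 532.7 -147.   112.8]
realB [75.4775, -17.2635, -57.3759, 140.2012, -78.603, 15.968, -16.793]
```

The simulated damped-IK reproduces the controller well, so I'll use it to check that a good posture exists and to find safe waypoints leading to it.

```bash
cat > plan.py <<'E'
from kin import *
import sys
p=np.load("p.npy")
def RT(y,l=42): return Ro.from_euler("xyz",[180,-l,y],degrees=True)
def tcp(G,R): return np.array(G)+19*R.apply([0,0,1])
ty=-2.5; O=np.array([660,158.5,0]); ex=np.array([np.cos(np.radians(ty)),np.sin(np.radians(ty)),0])
def fin(xf,z,l=42): return tcp(O+ex*(xf-4)+[0,0,z],RT(ty,l)),RT(ty,l)
R1=RT(-12); Tg=tcp([586.9,-159.5,46],R1); tz=R1.apply([0,0,1])
goals=[(Tg-55*tz,R1,4),(Tg,R1,3),(Tg+[0,0,60],R1,3),(*fin(-114,85),10),(*fin(-114,74),2),(*fin(-12,72),6)]
def margin(q): return np.minimum(q-LO,HI-q)
def run(q,goals,verbose=False):
    ms=[];err=0
    for x,R,n in goals:
        q=sim(q,x,R,p,n,n=1); y,U=FK(q,p); err=max(err,np.linalg.norm(y-x)+3*np.degrees((U.inv()*R).magnitude())); ms.append(margin(q).min())
        if verbose: print(q.round(0),"m",margin(q).min().round(1),np.linalg.norm(y-x).round(1))
    return q,err,ms
E
cat > search.py <<'E'
from plan import *
from multiprocessing import Pool
q0=np.array(S[2][0])
def one(seed):
    r=np.random.default_rng(seed); W=[]
    a=tcp([586.9,-159.5,46],R1)-55*tz
    W.append((a-[0,0,0]-70*tz,R1,3)) if 0 else W.append((np.array([560,-165,200.]),RT(-12,r.uniform(0,42)),4))
    for _ in range(r.integers(1,4)):
        rr=r.uniform(480,800); az=np.radians(r.uniform(-70,25)); l=r.uniform(0,40); y=r.uniform(-90,110)
        W.append((np.array([rr*np.cos(az),rr*np.sin(az),r.uniform(220,400)]),RT(y,l),9))
    W.append((Tg-100*tz+[0,0,60],R1,9))
    q,e,_=run(q0,W); q,err,ms=run(q,goals)
    return (min(ms)-(err if err>3 else 0),seed,len(W),err,[(w[0].round().tolist(),w[1].as_euler("xyz",degrees=True).round().tolist()) for w in W])
if __name__=="__main__":
    for name,q,(x,R,n) in [("grasp",[15,20,0,110,0,20,10],goals[1]),("home",[-14,20,0,110,0,20,10],goals[5])]:
        f=lambda v:np.r_[(FK(v,p)[0]-x),(FK(v,p)[1].inv()*R).as_rotvec(degrees=True)*5,0.02*(v-[-0 if 0 else q[0],30,0,90,0,40,0])]
        s=least_squares(f,q,bounds=(LO,HI)); print(name,s.x.round(1),abs(f(s.x)[:6]).max().round(2))
    with Pool() as P: res=P.map(one,range(int(sys.argv[1])))
    res.sort(key=lambda r:-r[0])
    for r in res[:5]: print(r)
E
nproc; export OMP_NUM_THREADS=1; time timeout 400 python3 search.py 120
```

```text
4
grasp [-25.9   6.9  40.8 134.8 -89.2   5.4  -1.6] 11.16
home [ -78.3   17.7   59.1  128.4   37.3    5.4 -154.2] 0.88
(np.float64(-32.00386416236212), 53, 5, np.float64(32.061860494897246), [([560.0, -165.0, 200.0], [180.0, -0.0, -12.0]), ([555.0, 187.0, 367.0], [180.0, -4.0, 43.0]), ([636.0, 295.0, 274.0], [180.0, -31.0, -32.0]), ([661.0, -119.0, 381.0], [180.0, -7.0, 66.0]), ([534.0, -148.0, 166.0], [180.0, -42.0, -12.0])])
(np.float64(-32.04541552741297), 71, 4, np.float64(32.23933139231413), [([560.0, -165.0, 200.0], [180.0, -11.0, -12.0]), ([713.0, -122.0, 314.0], [180.0, -8.0, -81.0]), ([529.0, -129.0, 288.0], [180.0, -2.0, 72.0]), ([534.0, -148.0, 166.0], [180.0, -42.0, -12.0])])
(np.float64(-32.05585988286367), 90, 3, np.float64(32.22394770841204), [([560.0, -165.0, 200.0], [180.0, -16.0, -12.0]), ([558.0, -325.0, 346.0], [180.0, -28.0, -65.0]), ([534.0, -148.0, 166.0], [180.0, -42.0, -12.0])])
(np.float64(-32.056758257884844), 22, 4, np.float64(32.18663915976364), [([560.0, -165.0, 200.0], [180.0, -15.0, -12.0]), ([503.0, -70.0, 373.0], [180.0, -18.0, 108.0]), ([315.0, -678.0, 229.0], [180.0, -22.0, 31.0]), ([534.0, -148.0, 166.0], [180.0, -42.0, -12.0])])
(np.float64(-32.05867603469395), 97, 3, np.float64(32.26810314582347), [([560.0, -165.0, 200.0], [180.0, -28.0, -12.0]), ([595.0, 252.0, 226.0], [180.0, -7.0, 59.0]), ([534.0, -148.0, 166.0], [180.0, -42.0, -12.0])])
real	0m31.824s
user	1m54.573s
sys	0m0.125s
```

```bash
cat > ik.py <<'E'
from plan import *
def best(x,R,tries=60,seed=0):
    r=np.random.default_rng(seed); b=(-1,None); m=4
    for k in range(tries):
        q=r.uniform(LO+5,HI-5); q[0]=r.uniform(-90,90)
        f=lambda v:np.r_[(FK(v,p)[0]-x),(FK(v,p)[1].inv()*R).as_rotvec(degrees=True)*5]
        s=least_squares(f,q,bounds=(LO+m,HI-m),max_nfev=40)
        if abs(f(s.x)).max()<1:
            g=lambda v:np.r_[f(v),0.02*np.array([v[0]*.3,0,v[2],0,0,0,v[6]*.5])]
            s=least_squares(g,s.x,bounds=(LO+m,HI-m),max_nfev=60)
            mg=margin(s.x)[[1,2,3,4,5,6]].min()
            if mg>b[0]: b=(mg,s.x)
    return b
if __name__=="__main__":
    from multiprocessing import Pool
    jobs=[]
    for l in (25,30,35,40,45,50,55,60):
        R=RT(-12,l); jobs.append((l,"grasp",tcp([586.9,-159.5,46],R),R))
        for xf in(-114,-90,-40,-12): jobs.append((l,xf,*fin(xf,72,l)))
    with Pool(4) as P: res=P.starmap(best,[(j[2],j[3],24) for j in jobs])
    for j,(m,q) in zip(jobs,res): print(j[0],j[1],None if q is None else (round(m,1),q.round(0).tolist()))
E
time timeout 500 python3 ik.py
```

```text
25 grasp (np.float64(17.5), [48.0, 13.0, -37.0, 122.0, 19.0, 23.0, -105.0])
25 -114 (np.float64(13.0), [-27.0, 3.0, 1.0, 127.0, 24.0, 29.0, -138.0])
25 -90 (np.float64(15.8), [-28.0, 6.0, 3.0, 124.0, 23.0, 29.0, -135.0])
25 -40 (np.float64(22.0), [-29.0, 11.0, 7.0, 118.0, 18.0, 29.0, -129.0])
25 -12 (np.float64(24.5), [-19.0, 14.0, -2.0, 114.0, 21.0, 30.0, -129.0])
30 grasp (np.float64(10.4), [53.0, 12.0, -41.0, 126.0, 27.0, 16.0, -112.0])
30 -114 (np.float64(4.0), [-29.0, 2.0, 1.0, 131.0, 36.0, 25.0, -150.0])
30 -90 (np.float64(6.8), [-28.0, 5.0, 2.0, 128.0, 35.0, 24.0, -147.0])
30 -40 (np.float64(14.4), [-31.0, 10.0, 8.0, 122.0, 29.0, 24.0, -140.0])
30 -12 (np.float64(17.9), [-31.0, 13.0, 10.0, 119.0, 25.0, 23.0, -135.0])
35 grasp (np.float64(4.0), [58.0, 12.0, -46.0, 130.0, 48.0, 9.0, -132.0])
35 -114 None
35 -90 None
35 -40 (np.float64(8.8), [-62.0, 10.0, 40.0, 127.0, 32.0, 16.0, -145.0])
35 -12 (np.float64(4.0), [-36.0, 12.0, 14.0, 122.0, 40.0, 18.0, -150.0])
40 grasp (np.float64(4.0), [-43.0, 10.0, 59.0, 136.0, 261.0, 9.0, 6.0])
40 -114 None
40 -90 None
40 -40 None
40 -12 None
45 grasp (np.float64(4.0), [51.0, 10.0, -37.0, 136.0, 163.0, 9.0, 112.0])
45 -114 None
45 -90 None
45 -40 (np.float64(4.0), [-80.0, 12.0, 58.0, 134.0, 94.0, 10.0, 150.0])
45 -12 None
50 grasp None
50 -114 None
50 -90 None
50 -40 (np.float64(6.7), [-14.0, 10.0, -14.0, 134.0, 111.0, 26.0, 139.0])
50 -12 (np.float64(9.3), [-30.0, 12.0, 4.0, 131.0, 112.0, 22.0, 136.0])
55 grasp None
55 -114 None
55 -90 None
55 -40 (np.float64(4.0), [-24.0, 11.0, -5.0, 136.0, 123.0, 31.0, 125.0])
55 -12 (np.float64(8.6), [10.0, 18.0, -38.0, 132.0, 122.0, 36.0, 134.0])
60 grasp None
60 -114 None
60 -90 None
60 -40 (np.float64(4.0), [32.0, 31.0, -65.0, 136.0, 129.0, 55.0, 137.0])
60 -12 (np.float64(5.0), [-33.0, 15.0, 5.0, 135.0, 133.0, 35.0, 114.0])
real	1m52.596s
user	5m20.659s
sys	0m0.352s
```

```bash
sed -i 's/for l in (25.*:/for l in (25,30,33,36,40,46):/; s/R=RT(-12,l); jobs/R=RT(-12,l)*H; jobs/; s/jobs.append((l,xf,\*fin(xf,72,l)))/x,R=fin(xf,72,l); jobs.append((l,xf,x,R*H))/; s/^def best/H=Ro.from_euler("z",180,degrees=True)\ndef best/' ik.py
sed -i 's/    for xf in(-114,-90,-40,-12): x,R/    for xf in(-114,-90,-40,-12):\n            x,R/' ik.py
time timeout 500 python3 ik.py
```

```text
25 grasp (np.float64(18.0), [55.0, 15.0, -44.0, 122.0, 25.0, 24.0, 71.0])
25 -114 (np.float64(13.2), [-22.0, 4.0, -4.0, 127.0, 25.0, 29.0, 42.0])
25 -90 (np.float64(17.4), [12.0, 9.0, -39.0, 123.0, 34.0, 32.0, 37.0])
25 -40 (np.float64(24.0), [21.0, 18.0, -48.0, 116.0, 43.0, 35.0, 33.0])
25 -12 (np.float64(27.7), [21.0, 21.0, -48.0, 113.0, 45.0, 37.0, 33.0])
30 grasp (np.float64(11.7), [61.0, 15.0, -50.0, 126.0, 35.0, 17.0, 61.0])
30 -114 (np.float64(9.5), [-25.0, 2.0, -3.0, 131.0, 37.0, 25.0, 30.0])
30 -90 (np.float64(13.1), [-5.0, 6.0, -21.0, 127.0, 39.0, 26.0, 29.0])
30 -40 (np.float64(20.2), [21.0, 16.0, -48.0, 120.0, 52.0, 31.0, 23.0])
30 -12 (np.float64(23.7), [17.0, 18.0, -43.0, 117.0, 51.0, 31.0, 26.0])
33 grasp (np.float64(7.0), [60.0, 13.0, -48.0, 128.0, 41.0, 12.0, 56.0])
33 -114 (np.float64(7.5), [-26.0, 2.0, -3.0, 133.0, 46.0, 23.0, 20.0])
33 -90 (np.float64(10.6), [-16.0, 4.0, -11.0, 130.0, 46.0, 23.0, 21.0])
33 -40 (np.float64(17.9), [16.0, 14.0, -42.0, 122.0, 57.0, 27.0, 18.0])
33 -12 (np.float64(21.5), [16.0, 17.0, -42.0, 119.0, 58.0, 29.0, 18.0])
36 grasp (np.float6
[... 336 characters left out ...]
0 grasp (np.float64(4.0), [71.0, 16.0, -58.0, 133.0, 100.0, 9.0, -0.0])
40 -114 (np.float64(4.0), [-5.0, 2.0, -26.0, 136.0, 73.0, 22.0, -8.0])
40 -90 (np.float64(5.8), [-24.0, 3.0, -4.0, 134.0, 73.0, 21.0, -6.0])
40 -40 (np.float64(13.0), [7.0, 11.0, -34.0, 127.0, 77.0, 24.0, -5.0])
40 -12 (np.float64(16.1), [0.0, 13.0, -25.0, 124.0, 75.0, 22.0, -2.0])
46 grasp (np.float64(4.0), [44.0, 10.0, -30.0, 136.0, 172.0, 11.0, -77.0])
46 -114 None
46 -90 (np.float64(4.0), [13.0, 7.0, -44.0, 136.0, 97.0, 27.0, -29.0])
46 -40 (np.float64(9.6), [10.0, 12.0, -38.0, 131.0, 99.0, 27.0, -26.0])
46 -12 (np.float64(12.5), [-4.0, 13.0, -22.0, 128.0, 98.0, 23.0, -25.0])
real	1m44.585s
user	5m9.908s
sys	0m0.598s
```

```bash
python3 - <<'E'
s=open("plan.py").read()
s=s.replace("def RT(y,l=42): return Ro.from_euler(\"xyz\",[180,-l,y],degrees=True)","LEAN=37;BK=7\ndef RT(y,l=LEAN): return Ro.from_euler(\"xyz\",[180,-l,y],degrees=True)*Ro.from_euler('z',180,degrees=True)")
s=s.replace("def fin(xf,z,l=42)","def fin(xf,z,l=LEAN)").replace("(xf-4)","(xf-BK)").replace("R1=RT(-12);","R1=RT(-12); e1=np.array([np.cos(np.radians(12)),-np.sin(np.radians(12)),0]); G=np.array([590.8,-160.3,46])-BK*e1;").replace("tcp([586.9,-159.5,46],R1)","tcp(G,R1)")
open("plan.py","w").write(s)
s=open("search.py").read()
a=s.index("    W.append((a-"); b=s.index("    q,e,_=run")
s=s[:a]+'''    U=Ro.from_euler("xyz",[180,-15,-12],degrees=True)
    W.append((np.array([560,-165,230.]),U,4))
    for _ in range(r.integers(1,4)):
        rr=r.uniform(480,800); az=np.radians(r.uniform(-70,25)); l=r.uniform(0,35); y=r.uniform(-90,150)
        W.append((np.array([rr*np.cos(az),rr*np.sin(az),r.uniform(220,400)]),RT(y,l),9))
    W.append((Tg-80*tz+[0,0,60],R1,9))
'''+s[b:]
s=s.replace('a=tcp([586.9,-159.5,46],R1)-55*tz','pass')
c=s.index("    for name,q,(x"); d=s.index("    with Pool"); s=s[:c]+s[d:]
open("search.py","w").write(s)
E
time timeout 500 python3 search.py 600
```

```text
(np.float64(-5.004554143268261), 64, 4, np.float64(5.01557818484525), [([560.0, -165.0, 230.0], [180.0, -15.0, -12.0]), ([286.0, -581.0, 235.0], [180.0, 11.0, -64.0]), ([782.0, -146.0, 295.0], [-180.0, 5.0, 98.0]), ([548.0, -151.0, 155.0], [-180.0, 37.0, 168.0])])
(np.float64(-11.447226323666632), 187, 4, np.float64(14.170718619440057), [([560.0, -165.0, 230.0], [180.0, -15.0, -12.0]), ([549.0, -222.0, 324.0], [180.0, 11.0, -65.0]), ([395.0, -577.0, 343.0], [-180.0, 17.0, 101.0]), ([548.0, -151.0, 155.0], [-180.0, 37.0, 168.0])])
(np.float64(-11.80910203442863), 432, 5, np.float64(15.80528891819541), [([560.0, -165.0, 230.0], [180.0, -15.0, -12.0]), ([341.0, -575.0, 295.0], [-180.0, 26.0, 152.0]), ([541.0, -39.0, 390.0], [-180.0, 18.0, 144.0]), ([559.0, 5.0, 273.0], [180.0, 13.0, -34.0]), ([548.0, -151.0, 155.0], [-180.0, 37.0, 168.0])])
(np.float64(-12.014160446337533), 310, 3, np.float64(16.166575805493615), [([560.0, -165.0, 230.0], [180.0, -15.0, -12.0]), ([782.0, -85.0, 264.0], [-180.0, 24.0, 151.0]), ([548.0, -151.0, 155.0], [-180.0, 37.0, 168.0])])
(np.float64(-12.047438805416872), 323, 5, np.float64(16.197063845072257), [([560.0, -165.0, 230.0], [180.0, -15.0, -12.0]), ([690.0, 286.0, 348.0], [-180.0, 26.0, 119.0]), ([631.0, 238.0, 269.0], [180.0, 4.0, -163.0]), ([454.0, -231.0, 230.0], [-180.0, 19.0, 139.0]), ([548.0, -151.0, 155.0], [-180.0, 37.0, 168.0])])
real	3m10.092s
user	11m51.940s
sys	0m0.315s
```

```bash
sed -i 's/^LEAN=37;BK=7/LEAN=36;BK=7/; s/^goals=.*/goals=[(Tg,R1,5),(Tg+[0,0,60],R1,3),(*fin(-105,85),10),(*fin(-105,74),2),(*fin(-60,72),4),(*fin(-12,72),4)]/' plan.py
sed -i 's/W.append((Tg-80\*tz+\[0,0,60\],R1,9))/W.append((Tg+[0,0,70],R1,10))/; s/-70,25/-50,25/; s/480,800/550,800/;s/-90,150/-40,110/' search.py
time timeout 300 python3 search.py 400
```

```text
(np.float64(1.588902251223713), 112, 3, np.float64(1.3097612348506902), [([560.0, -165.0, 230.0], [180.0, -15.0, -12.0]), ([750.0, 131.0, 309.0], [-180.0, 1.0, 152.0]), ([595.0, -161.0, 101.0], [-180.0, 36.0, 168.0])])
(np.float64(1.4727891046080277), 180, 3, np.float64(1.334101991294737), [([560.0, -165.0, 230.0], [180.0, -15.0, -12.0]), ([709.0, -106.0, 315.0], [-180.0, 7.0, 167.0]), ([595.0, -161.0, 101.0], [-180.0, 36.0, 168.0])])
(np.float64(1.460725549006014), 210, 3, np.float64(1.335797359341654), [([560.0, -165.0, 230.0], [180.0, -15.0, -12.0]), ([682.0, -233.0, 322.0], [-180.0, 22.0, 142.0]), ([595.0, -161.0, 101.0], [-180.0, 36.0, 168.0])])
(np.float64(1.4354755680007907), 305, 3, np.float64(1.3388559986259632), [([560.0, -165.0, 230.0], [180.0, -15.0, -12.0]), ([693.0, -207.0, 331.0], [-180.0, 19.0, 151.0]), ([595.0, -161.0, 101.0], [-180.0, 36.0, 168.0])])
(np.float64(1.4148496691546466), 25, 4, np.float64(1.3409030202617527), [([560.0, -165.0, 230.0], [180.0, -15.0, -12.0]), ([457.0, -306.0, 255.0], [-180.0, 13.0, 140.0]), ([788.0, 125.0, 358.0], [-180.0, 4.0, 174.0]), ([595.0, -161.0, 101.0], [-180.0, 36.0, 168.0])])
real	2m13.206s
user	8m12.981s
sys	0m0.227s
```

```bash
python3 - <<'E'
from plan import *
E=lambda a:Ro.from_euler("xyz",a,degrees=True)
W=[(np.array([560,-165,230.]),E([180,-15,-12]),5),(np.array([690,-180,320.]),E([180,-8,70]),9),(np.array([690,-180,320.]),E([180,20,145]),9),(Tg+[0,0,75],R1,10)]+goals
run(S[2][0],W,True); print(Tg,[g[0].round() for g in goals])
import h; s=h.telemetry.sense()
h.go(W[0][0],W[0][1])
E
```

```text
[ 92.   4. -79. 104.   4.  60. -90.] m 0.5 0.6
[ 52.  43. -74.  60.  35.  98. -26.] m 5.6 0.0
[ 63.  31. -79.  81.  45.  79.  40.] m 0.0 0.0
[ 92.   6. -79. 127.  15.  16.  80.] m 0.0 0.2
[ 50.  10. -37. 131.  41.   6.  54.] m 1.0 0.3
[ 65.   4. -53. 128.   9.  14.  84.] m 8.1 0.7
[ 44.   8. -74. 131.  63.  27.   7.] m 5.6 0.0
[ 41.  10. -71. 132.  68.  28.   3.] m 8.2 0.0
[ 36.  18. -66. 127.  74.  32.   3.] m 13.2 0.0
[ 33.  24. -62. 121.  77.  35.   5.] m 16.8 0.0
[ 594.87684075 -161.16655925   30.62867711] [array([ 595., -161.,   31.]), array([ 595., -161.,   91.]), array([559., 163.,  70.]), array([559., 163.,  59.]), array([604., 161.,  57.]), array([652., 159.,  57.])]
row [0.1044, 0.0, -0.1145] [0.0024, -0.1507, -0.0038]
```

```bash
cat > s2.py <<'E'
from plan import *
from multiprocessing import Pool
E=lambda a:Ro.from_euler("xyz",a,degrees=True)
def mk(k):
    r=np.random.default_rng(k); W=[(np.array([570,-165,230.]),E([180,r.uniform(-30,0),-12]),5)]
    y=-12
    for i in range(r.integers(2,4)):
        rr=r.uniform(620,820); az=np.radians(r.uniform(-60,-10)); y=min(max(y+r.uniform(-20,110),0),170)
        W.append((np.array([rr*np.cos(az),rr*np.sin(az),r.uniform(250,380)]),E([180,r.uniform(-15,25),y]),9))
    return W+[(Tg+[0,0,75],R1,10)]
def one(k):
    W=mk(k); q,err,ms=run(S[2][0],W+goals); n=len(W)
    return (min(ms[1:])-(err-2 if err>2 else 0),k)
if __name__=="__main__":
    with Pool(4) as P: res=sorted(P.map(one,range(300)))[::-1]
    print(res[:4])
    for _,k in res[:2]:
        W=mk(k); print([(w[0].round().tolist(),w[1].as_euler("xyz",degrees=True).round().tolist()) for w in W]); run(S[2][0],W+goals,True)
E
timeout 240 python3 s2.py
```

```text
[(np.float64(0.8549340245152912), 177), (np.float64(0.8175430930467993), 7), (np.float64(0.7983763937173052), 51), (np.float64(0.761613706557668), 33)]
[([570.0, -165.0, 230.0], [180.0, -15.0, -12.0]), ([619.0, -403.0, 272.0], [180.0, 17.0, 75.0]), ([489.0, -635.0, 253.0], [-180.0, 3.0, 138.0]), ([595.0, -161.0, 106.0], [-180.0, 36.0, 168.0])]
[ 88.   7. -77. 103.   8.  60. -93.] m 1.8 0.1
[ 60.  41. -66.  66.  54.  97. -11.] m 13.1 0.0
[ 79.  55. -76.  50.  55. 100.  77.] m 3.1 0.0
[ 91.   5. -78. 127.  13.  16.  82.] m 0.9 0.1
[ 49.  10. -36. 131.  39.   6.  55.] m 0.9 0.3
[ 63.   3. -50. 128.   8.  13.  85.] m 8.1 0.6
[ 44.   8. -74. 131.  63.  27.   8.] m 5.7 0.0
[ 41.  10. -71. 132.  68.  28.   3.] m 8.3 0.0
[ 36.  18. -66. 127.  74.  32.   3.] m 13.3 0.0
[ 33.  24. -62. 121.  77.  35.   5.] m 16.8 0.0
[([570.0, -165.0, 230.0], [180.0, -11.0, -12.0]), ([511.0, -583.0, 364.0], [180.0, -15.0, 7.0]), ([736.0, -270.0, 289.0], [180.0, -4.0, 48.0]), ([531.0, -411.0, 322.0], [180.0, 25.0, 93.0]), ([595.0, -161.0, 106.0], [-180.0, 36.0, 168.0])]
[ 80.  13. -73. 100.  14.  66. -98.] m 5.9 0.0
[ 81.  41. -64.  50.  28.  94. -49.] m 15.6 0.0
[ 45.  48. -63.  48.  39.  99. -40.] m 16.2 0.0
[ 81.  25. -75.  85.  49.  84.   8.] m 3.9 0.0
[ 91.   5. -78. 127.  12.  16.  82.] m 1.6 0.0
[ 48.  10. -36. 131.  39.   6.  55.] m 0.8 0.3
[ 63.   3. -50. 128.   7.  13.  85.] m 8.1 0.6
[ 44.   8. -73. 131.  63.  27.   8.] m 6.0 0.0
[ 41.  10. -71. 132.  68.  28.   3.] m 8.5 0.0
[ 36.  18. -66. 127.  74.  32.   3.] m 13.5 0.0
[ 33.  24. -62. 121.  77.  35.   5.] m 17.0 0.0
```

Simulation gives a workable route: raise, turn by way of (619,-403) and (489,-635), then come in half-turned at a 35° lean, gripping 8 mm behind the fin's centre. That keeps the body clear of the beam even at the deepest home position.

```bash
sed -i 's/^LEAN=36;BK=7/LEAN=35;BK=8/' plan.py; sed -i "s/^LEAN=42/LEAN=35/; s/^def RT.*/def RT(yaw,lean=LEAN): return Ro.from_euler('xyz',[180,-lean,yaw],degrees=True)*Ro.from_euler('z',180,degrees=True)/" h.py
python3 - <<'E'
from plan import *
import h
E=lambda a:Ro.from_euler("xyz",a,degrees=True)
h.go([570,-165,230],E([180,-15,-12]))
# rows relative chain for planning
A=[(np.array([570,-165,230.]),E([180,-15,-12])),(np.array([619,-403,272.]),E([180,17,75])),(np.array([489,-635,253.]),E([180,3,138]))]
for (a,R),(b,U) in zip(A,A[1:]): print((R.inv().apply(b-a)/1000).round(3),((R.inv()*U).as_rotvec()/np.pi).round(4))
E
```

```text
row [0.1116, -0.0022, -0.108] [0.0024, -0.1507, -0.0038]
[ 0.105  0.223 -0.015] [-0.0085 -0.1419 -0.4885]
[-0.241 -0.066  0.094] [-0.0609  0.0698 -0.3455]
```

>>> step_arm(steps=[[[0.1116, -0.002, -0.108], [0.0024, -0.1507, -0.0038]], [[0.1116, -0.002, -0.108], [0.0024, -0.1507, -0.0038]], [[0.1116, -0.002, -0.108], [0.0024, -0.1507, -0.0038]], [[0.1116, -0.002, -0.108], [0.0024, -0.1507, -0.0038]], [[0.1116, -0.002, -0.108], [0.0024, -0.1507, -0.0038]]])

```text
t: 2.52
eef_pos: [571.4, -151.8, 224.5]
ee_rot: [-178.8, -17.1, -10.7]
force: [-1.3, 2.0, 0.2]
grip_width: 61.3
```

>>> step_arm(steps=[[[0.105, 0.223, -0.015], [-0.0085, -0.1419, -0.4885]], [[0.105, 0.223, -0.015], [-0.0085, -0.1419, -0.4885]], [[0.105, 0.223, -0.015], [-0.0085, -0.1419, -0.4885]], [[0.105, 0.223, -0.015], [-0.0085, -0.1419, -0.4885]], [[0.105, 0.223, -0.015], [-0.0085, -0.1419, -0.4885]], [[0.105, 0.223, -0.015], [-0.0085, -0.1419, -0.4885]], [[0.105, 0.223, -0.015], [-0.0085, -0.1419, -0.4885]], [[0.105, 0.223, -0.015], [-0.0085, -0.1419, -0.4885]], [[0.105, 0.223, -0.015], [-0.0085, -0.1419, -0.4885]]])

```text
t: 3.65
eef_pos: [626.0, -386.2, 260.5]
ee_rot: [178.0, 15.3, 76.6]
force: [0.2, 0.1, 0.1]
grip_width: 61.0
```

```bash
cat > nxt.py <<'E'
from plan import *
import h
E=lambda a:Ro.from_euler("xyz",a,degrees=True)
def st():
    s=h.telemetry.sense(); print("t",round(float(s["t"]),2),"pos",np.round(s["eef_pos"],1),"rot",np.round(s["ee_rot"],1),"q",np.round(s["q"],1),"F",np.round(s["force"],1),"w",round(float(s["grip_width"]),1)); return s
E
python3 - <<'E'
from nxt import *
s=st(); h.go([489,-635,253],E([180,3,138]))
q,e,m=run(s["q"],[(np.array([489,-635,253.]),E([180,3,138]),9),(Tg+[0,0,75],R1,10)]+goals,True)
E
```

```text
t 3.65 pos [ 626.  -386.2  260.5] rot [178.   15.3  76.6] q [ 62.6  39.6 -68.4  71.3  51.8  92.7 -11.8] F [0.2 0.1 0.1] w 61.0
row [-0.2621, -0.0783, 0.0769] [-0.0445, 0.0675, -0.3361]
[ 80.  55. -77.  51.  55. 100.  77.] m 2.6 0.0
[ 91.   6. -78. 127.  14.  18.  81.] m 0.9 0.1
[ 53.  11. -41. 130.  40.   8.  55.] m 2.8 0.1
[ 70.   4. -57. 128.  10.  15.  83.] m 9.7 0.4
[ 44.   8. -73. 131.  60.  28.  11.] m 5.9 0.0
[ 41.  10. -71. 131.  65.  28.   6.] m 8.5 0.0
[ 36.  18. -66. 126.  71.  32.   5.] m 13.6 0.0
[ 33.  24. -62. 120.  74.  35.   7.] m 17.2 0.0
```

>>> step_arm(steps=[[[-0.262, -0.078, 0.077], [-0.0445, 0.0675, -0.336]], [[-0.262, -0.078, 0.077], [-0.0445, 0.0675, -0.336]], [[-0.262, -0.078, 0.077], [-0.0445, 0.0675, -0.336]], [[-0.262, -0.078, 0.077], [-0.0445, 0.0675, -0.336]], [[-0.262, -0.078, 0.077], [-0.0445, 0.0675, -0.336]], [[-0.262, -0.078, 0.077], [-0.0445, 0.0675, -0.336]], [[-0.262, -0.078, 0.077], [-0.0445, 0.0675, -0.336]], [[-0.262, -0.078, 0.077], [-0.0445, 0.0675, -0.336]], [[-0.262, -0.078, 0.077], [-0.0445, 0.0675, -0.336]]])

```text
t: 4.78
eef_pos: [487.2, -635.1, 252.6]
ee_rot: [179.9, 3.1, 137.6]
force: [-0.1, 0.5, 0.1]
grip_width: 60.7
```

```bash
python3 - <<'E'
from nxt import *
s=st(); h.go(Tg+[0,0,75],R1); print(Tg)
q,e,m=run(s["q"],[(Tg+[0,0,75],R1,11)]+goals,True)
E
```

```text
t 4.78 pos [ 487.2 -635.1  252.6] rot [179.9   3.1 137.6] q [ 82.4  52.5 -75.   54.6  51.9  97.6  76.8] F [-0.1  0.5  0.1] w 60.7
row [0.2489, 0.4217, 0.1346] [-0.0554, -0.1731, -0.162]
[ 593.63462508 -160.90251816   30.43611116]
[ 90.   6. -77. 127.  13.  17.  82.] m 1.8 0.0
[ 53.  11. -40. 130.  39.   8.  56.] m 2.7 0.1
[ 69.   4. -56. 128.   9.  15.  84.] m 9.7 0.4
[ 44.   8. -73. 131.  60.  28.  11.] m 5.8 0.0
[ 41.  10. -71. 131.  65.  28.   6.] m 8.5 0.0
[ 36.  18. -66. 126.  71.  32.   5.] m 13.6 0.0
[ 33.  24. -62. 120.  74.  35.   7.] m 17.2 0.0
```

>>> step_arm(steps=[[[0.249, 0.422, 0.055], [-0.0554, -0.1731, -0.162]], [[0.249, 0.422, 0.055], [-0.0554, -0.1731, -0.162]], [[0.249, 0.422, 0.055], [-0.0554, -0.1731, -0.162]], [[0.249, 0.422, 0.055], [-0.0554, -0.1731, -0.162]], [[0.249, 0.422, 0.055], [-0.0554, -0.1731, -0.162]], [[0.249, 0.422, 0.055], [-0.0554, -0.1731, -0.162]], [[0.249, 0.422, 0.055], [-0.0554, -0.1731, -0.162]], [[0.249, 0.422, 0.135], [-0.0554, -0.1731, -0.162]], [[0.249, 0.422, 0.135], [-0.0554, -0.1731, -0.162]], [[0.249, 0.422, 0.135], [-0.0554, -0.1731, -0.162]]])

```text
t: 6.02
eef_pos: [578.2, -191.7, 120.6]
ee_rot: [-179.1, 33.6, 167.5]
force: [-1.4, -0.9, 0.4]
grip_width: 61.0
```

```bash
python3 - <<'E'
from nxt import *
from h import *
d=get("wrist"); pickle.dump(d,open("w2.pkl","wb"))
s=st(); print(s["joint_vel"].round(1)); h.go(Tg+[0,0,75],R1); h.go(Tg+[0,0,30],R1)
C=cloud(d); im=d["image"]
k=(abs(C[...,2]-58)<2.5)&(abs(C[...,0]-590)<40)&(abs(C[...,1]+160)<40); F=C[k]; print("fin",len(F),cv2.minAreaRect(F[:,:2].astype(np.float32)) if len(F) else 0)
E
```

```text
t 6.08 pos [ 577.6 -188.6  118.5] rot [-179.2   33.4  167.6] q [ 95.7  -1.1 -77.1 124.8  -9.4  22.3 103.3] F [-1.7  0.4 -1. ] w 60.7
[  4.5  -2.5  -0.1  -1.5 -25.8   5.7  29.8]
row [-0.0009, 0.0307, 0.0158] [-0.0055, -0.0088, -0.0018]
row [0.0239, 0.0312, 0.0534] [-0.0055, -0.0088, -0.0018]
fin 564 ((591.16845703125, -160.81448364257812), (16.464317321777344, 28.343881607055664), 76.68901062011719)
```

>>> step_arm(steps=[[[-0.001, 0.03, 0.016], [-0.0055, -0.0088, -0.0018]], [[-0.001, 0.03, 0.016], [-0.0055, -0.0088, -0.0018]], [[-0.001, 0.03, 0.016], [-0.0055, -0.0088, -0.0018]], [[-0.001, 0.03, 0.016], [-0.0055, -0.0088, -0.0018]]])

```text
t: 6.58
eef_pos: [595.4, -169.0, 110.3]
ee_rot: [-180.0, 35.4, 167.6]
force: [-1.0, -0.7, 0.7]
grip_width: 61.2
```

```bash
sed -i 's/G=np.array(\[590.8,-160.3,46\])/G=np.array([591,-160.6,46])/' plan.py; python3 - <<'E'
from nxt import *
s=st(); print(s["joint_vel"].round(1),Tg); h.go(Tg+[0,0,75],R1); h.go(Tg+[0,0,35],R1)
run(s["q"],[(Tg+[0,0,75],R1,3)]+goals,True)
E
```

```text
t 6.58 pos [ 595.4 -169.   110.3] rot [-180.    35.4  167.6] q [ 88.3   3.6 -74.2 125.5   5.8  18.2  87.8] F [-1.  -0.7  0.7] w 61.2
[ 0.2  0.1  0.1 -0.1  0.9 -0.2 -0.9] [ 593.83462508 -161.20251816   30.43611116]
row [0.0054, 0.0073, 0.0021] [-0.0014, 0.0021, -0.0018]
row [0.0286, 0.0073, 0.0348] [-0.0014, 0.0021, -0.0018]
[ 86.   4. -73. 127.   8.  17.  85.] m 6.6 0.1
[ 50.  10. -38. 131.  36.   8.  59.] m 2.4 0.1
[ 64.   4. -51. 128.   7.  15.  85.] m 9.6 0.3
[ 44.   8. -73. 131.  60.  28.  11.] m 5.9 0.0
[ 41.  10. -71. 131.  65.  28.   6.] m 8.5 0.0
[ 36.  18. -66. 126.  71.  32.   5.] m 13.6 0.0
[ 33.  24. -62. 120.  74.  35.   7.] m 17.2 0.0
```

Settled and matching the model. I'll go down in stages: first to 35 mm above the grasp, with the tips still above the fin top.

>>> step_arm(steps=[[[0.0054, 0.0073, 0.002], [-0.0014, 0.002, -0.0018]], [[0.0286, 0.0073, 0.0348], [-0.0014, 0.002, -0.0018]], [[0.0286, 0.0073, 0.0348], [-0.0014, 0.002, -0.0018]], [[0.0286, 0.0073, 0.0348], [-0.0014, 0.002, -0.0018]], [[0.0286, 0.0073, 0.0348], [-0.0014, 0.002, -0.0018]]])

```text
t: 7.2
eef_pos: [594.5, -159.5, 65.5]
ee_rot: [179.9, 35.0, 168.1]
force: [-0.6, 0.5, 0.6]
grip_width: 61.1
```

```bash
python3 - <<'E'
from nxt import *
s=st(); print(s["joint_vel"].round(1),Tg); h.go(Tg+[0,0,35],R1); h.go(Tg,R1)
E
```

```text
t 7.2 pos [ 594.5 -159.5   65.5] rot [179.9  35.  168.1] q [ 71.3   9.  -59.9 127.8  27.8  13.9  67.2] F [-0.6  0.5  0.6] w 61.1
[ 0.9 -0.4 -0.5 -0.3  0.2  0.  -0.3] [ 593.83462508 -161.20251816   30.43611116]
row [0.0003, -0.0018, -0.0001] [0.0007, 0.0002, 0.0004]
row [0.0204, -0.0018, 0.0285] [0.0007, 0.0002, 0.0004]
```

>>> step_arm(steps=[[[0.01, -0.0018, 0.014], [0.0007, 0, 0]], [[0.0204, -0.0018, 0.0285], [0.0007, 0, 0]], [[0.0204, -0.0018, 0.0285], [0.0007, 0, 0]], [[0.0204, -0.0018, 0.0285], [0.0007, 0, 0]], [[0.0204, -0.0018, 0.0285], [0.0007, 0, 0]]])

```text
t: 7.82
eef_pos: [594.0, -161.8, 31.0]
ee_rot: [-179.9, 35.1, 168.0]
force: [-0.4, -0.5, 0.0]
grip_width: 60.7
```

```bash
python3 - <<'E'
from nxt import *
from h import *
s=st(); h.go(Tg,R1)
d=get("wrist"); a=d["image"]; b=get("scene")["image"][130:270,130:330]; b=cv2.resize(b,(549,384),interpolation=2)
cv2.imwrite("pics/g1.png",cv2.resize(np.hstack([a,b]),(800,290)))
E
```

```text
t 7.83 pos [ 594.  -161.8   31. ] rot [-179.9   35.1  168. ] q [ 56.7  11.5 -45.1 129.3  42.6   9.8  52.6] F [-0.4 -0.5  0. ] w 60.7
row [0.0005, 0.0005, 0.0003] [-0.0001, 0.0005, 0.0002]
```

View pics/g1.png

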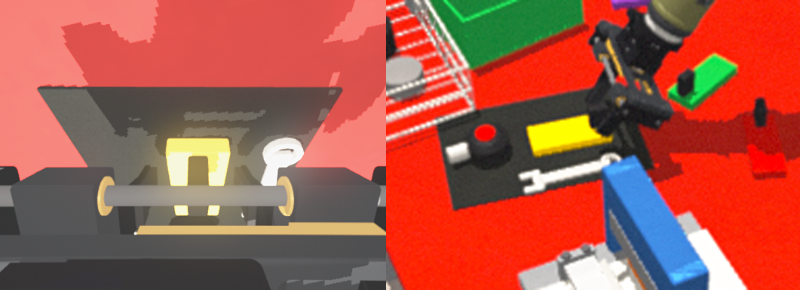

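The left half shows the fin at (200,185) centred between the fingers at (155,200) and (250,200). The right half shows the gripper over the fin, clear of the spanner. Closing now.

>>> step_arm(steps=[[[0, 0, 0], [0, 0, 0]], [[0, 0, 0], [0, 0, 0]], [[0, 0, 0], [0, 0, 0]], [[0, 0, 0], [0, 0, 0]], [[0, 0, 0], [0, 0, 0]], [[0, 0, 0], [0, 0, 0]]], gripper=-1)

```text
t: 8.68
eef_pos: [593.3, -161.0, 29.7]
ee_rot: [-180.0, 35.0, 168.1]
force: [1.0, 0.6, -0.5]
grip_width: 15.4
```

```bash
python3 - <<'E'
from nxt import *
s=st(); x=s["eef_pos"]; R0=E(s["ee_rot"]); h.go(x+[0,0,65],R1); h.go(x+[0,0,65],R0)
# waypoint then in front of tester, raised 20
T,R=fin(-105,95); print(T); 
T2=T.copy()
q,e,m=run(s["q"],[(x+[0,0,65],R1,4),(np.array([650,0,120.]),RT(-7),8),(T,R,8),(*fin(-105,75),3),(*fin(-60,72),4),(*fin(-12,72),4)],True)
E
```

```text
t 8.68 pos [ 593.3 -161.    29.7] rot [-180.    35.   168.1] q [ 56.4  11.5 -45.  129.3  42.7   9.8  52.6] F [ 1.   0.6 -0.5] w 15.4
row [-0.0373, -0.0, -0.0533] [0.0001, -0.0001, 0.0004]
row [-0.0373, -0.0, -0.0533] [0.0, 0.0, 0.0]
[557.99513082 162.95362877  79.43611116]
[ 77.   5. -64. 127.  11.  16.  83.] m 10.4 0.1
[ 51.   8. -59. 122.  36.  24.  48.] m 18.3 0.0
[ 37.   3. -65. 131.  51.  25.  18.] m 9.8 0.0
[ 34.   7. -63. 131.  61.  26.   9.] m 8.9 0.0
[ 31.  15. -59. 126.  68.  30.   7.] m 14.1 0.0
[ 29.  21. -56. 120.  71.  33.   9.] m 20.0 0.0
```

```bash
python3 - <<'E'
from nxt import *
s=h.telemetry.sense(); x=s["eef_pos"]
def at(G,yaw,BKx=0): R=RT(yaw); return tcp(G,R),R
for zc,xr in((125,-132),(125,-128),(105,-130)):
  print(zc,xr)
  W=[(x+[0,0,zc-46],R1,5),(*at([560,-60,zc],-6),5),(*fin(xr,zc),8),(*fin(xr,80),3),(*fin(-105,75),3),(*fin(-60,72),4),(*fin(-12,72),4)]
  run(s["q"],W,True)
print(x+[0,0,79],*[np.round(at([560,-60,125],-6)[0]),fin(-130,125)[0].round(1)])
h.go(x+[0,0,75],R1)
E
```

```text
125 -132
[ 79.   2. -65. 127.   2.  18.  91.] m 12.1 0.1
[ 66.  -9. -60. 132. -21.  19. 106.] m 8.5 0.0
[ 51. -17. -74. 132.  -1.  22.  61.] m 0.0 0.0
[ 53.  -7. -79. 135.  31.  18.  33.] m 0.2 7.5
[ 41.  10. -71. 131.  64.  28.   7.] m 8.3 0.1
[ 36.  18. -66. 126.  71.  32.   5.] m 13.7 0.0
[ 33.  24. -62. 120.  74.  35.   8.] m 17.2 0.0
125 -128
[ 79.   2. -65. 127.   2.  18.  91.] m 12.1 0.1
[ 66.  -9. -60. 132. -21.  19. 106.] m 8.5 0.0
[ 53. -17. -75. 131.  -2.  22.  62.] m 0.0 0.0
[ 53.  -5. -79. 134.  36.  19.  29.] m 0.1 7.9
[ 41.  10. -71. 131.  65.  28.   7.] m 8.2 0.0
[ 36.  18. -66. 126.  71.  32.   5.] m 13.6 0.0
[ 33.  24. -62. 120.  74.  35.   7.] m 17.2 0.0
105 -130
[ 76.   6. -64. 128.  14.  15.  80.] m 9.7 0.0
[ 68.  -5. -63. 133. -13.  15.  99.] m 7.6 0.2
[ 56. -15. -79. 133.   5.  19.  57.] m 0.0 1.7
[ 54.  -7. -79. 135.  29.  17.  35.] m 0.0 8.9
[ 41.  10. -71. 131.  64.  28.   7.] m 8.2 0.1
[ 36.  18. -66. 126.  71.  32.   5.] m 13.6 0.0
[ 33.  24. -62. 120.  74.  35.   7.] m 17.2 0.0
[ 593.29903977 -160.99708048  108.65477736] [571. -61. 109.] [533.  164.  109.4]
row [-0.043, -0.0, -0.0614] [0.0001, -0.0001, 0.0004]
```

>>> step_arm(steps=[[[-0.0215, 0, -0.0307], [0, 0, 0]], [[-0.043, 0, -0.0614], [0, 0, 0]], [[-0.0455, 0, -0.065], [0, 0, 0]], [[-0.0455, 0, -0.065], [0, 0, 0]], [[-0.0455, 0, -0.065], [0, 0, 0]]])

```text
t: 9.3
eef_pos: [591.8, -161.7, 107.6]
ee_rot: [-179.9, 34.8, 168.0]
force: [-0.9, 0.6, -3.0]
grip_width: 16.0
```

```bash
python3 - <<'E'
from nxt import *
from h import *
s=st()
R=Ro.from_euler("xyz",s["ee_rot"],degrees=True)
d=get("wrist"); im=d["image"]; C=cloud(d); hsv=cv2.cvtColor(im,cv2.COLOR_BGR2HSV); m=cv2.inRange(hsv,(20,100,110),(38,255,255))
P=C[(m>0)&(C[...,2]>60)]; P=P[abs(P[:,2]-np.median(P[:,2]))<12]
print("held",len(P),np.median(P[:,2]),cv2.minAreaRect(P[:,:2].astype(np.float32)))
c,_,_,_=np.linalg.lstsq(np.c_[P[:,:2],np.ones(len(P))],P[:,2],rcond=None); print("slope deg",np.degrees(c[:2]))
t=pickle.load(open("top.pkl","rb")); I=t["image"]; g=cv2.cvtColor(I,cv2.COLOR_BGR2HSV)
w=cv2.inRange(g,(0,0,225),(180,40,255)); w[:, :140]=0; w[:,240:]=0; w[:178]=0; w[214:]=0
c=max(cv2.findContours(w,0,1)[0],key=cv2.contourArea); X=onplane(t,c.reshape(-1,2),30); print("bed",cv2.minAreaRect(X[:,:2].astype(np.float32)))
x=X[X[:,0]<np.median(X[:,0])]
for nm,k in (("left",X[:,1]>np.median(X[:,1])+40),("right",X[:,1]<np.median(X[:,1])-40)):
    Y=X[k]; Y=Y[(Y[:,0]>572)&(Y[:,0]<620)]; print(nm,len(Y),np.polyfit(Y[:,0],Y[:,1],1),Y[:,1].mean())
Y=X[X[:,0]<570]; Y=Y[abs(Y[:,1]-np.median(X[:,1]))<45]; print("front",len(Y),np.polyfit(Y[:,1],Y[:,0],1),Y.mean(0))
r=cv2.inRange(g,(0,150,120),(8,255,255))
# depth: base outline z30, cheeks etc. from scene
sc=pickle.load(open("scene.pkl","rb")); Q=cloud(sc).reshape(-1,3)
k=(abs(Q[:,2]-170)<4)&(Q[:,1]>40)&(Q[:,1]<280)&(Q[:,0]>600)&(Q[:,0]<740); print("beam scene",k.sum(),cv2.minAreaRect(Q[k][:,:2].astype(np.float32)))
E
```

```text
t 9.3 pos [ 591.8 -161.7  107.6] rot [-179.9   34.8  168. ] q [ 90.8   3.4 -77.2 125.9   6.   18.6  87.6] F [-0.9  0.6 -3. ] w 16.0
held 2341 93.94395816144811 ((631.640869140625, -171.18251037597656), (50.67874526977539, 119.39863586425781), 78.31917572021484)
slope deg [16.08907533 -1.37720869]
bed ((599.6627197265625, 161.1754608154297), (122.83714294433594, 78.4716567993164), 87.1809310913086)
left 16 [-5.26775704e-02  2.53062313e+02] 221.6715418112767
right 17 [-5.93762044e-02  1.36656659e+02] 101.26038046378355
front 31 [3.50923574e-02 5.56139087e+02] [561.83801165 162.39788043  30.        ]
beam scene 1214 ((668.552734375, 158.1824951171875), (208.68246459960938, 50.24533462524414), 86.84600067138672)
```

```bash
sed -i 's/ty=-2.5; O=np.array(\[660,158.5,0\])/ty=-2.8; O=np.array([661.2,158.2,0])/' plan.py; python3 - <<'E'
from nxt import *
from h import *
d=get("wrist"); im=d["image"]; C=cloud(d); hsv=cv2.cvtColor(im,cv2.COLOR_BGR2HSV); m=cv2.inRange(hsv,(20,100,110),(38,255,255))
P=C[(m>0)&(C[...,2]>60)]; u=(P[:,:2]-[631.6,-171.2])@[np.cos(np.radians(12)),-np.sin(np.radians(12))]; v=(P[:,:2]-[631.6,-171.2])@[np.sin(np.radians(12)),np.cos(np.radians(12))]
for a in range(-60,60,15):
    k=(u>a)&(u<a+15)&(abs(v)<20); print(a,k.sum(),np.percentile(P[k][:,2],[10,50,90]).round(1) if k.sum() else 0)
s=st()
from plan import RT,tcp
x1=tcp([560,-60,125],RT(-6)); R=RT(-6); h.go(x1,R)
T,R2=fin(-130,125); print((R.inv().apply(T-x1)/1000).round(4),((R.inv()*R2).as_rotvec()/np.pi).round(4))
run(s["q"],[(x1,R,6),(T,R2,8),(*fin(-105,78),5),(*fin(-60,72),4),(*fin(-12,72),4)],True)
E
```

```text
-60 1868 [84.3 93.  97.5]
-45 75 [ 96.8  97.2 134.4]
-30 1 [133.5 133.5 133.5]
-15 0 0
0 0 0
15 0 0
30 2 [96.6 96.7 96.8]
45 1 [96.9 96.9 96.9]
t 9.4 pos [ 592.2 -160.7  107.6] rot [-180.    34.9  168.1] q [ 90.7   3.5 -77.2 125.9   5.9  18.6  87.6] F [-0.8 -0.2 -2.1] w 15.4
row [0.033, 0.093, -0.0252] [-0.0188, -0.0008, -0.0269]
[ 0.0491  0.2205 -0.0344] [-0.0102  0.     -0.0146]
[ 69.  -9. -62. 132. -23.  19. 108.] m 8.0 0.0
[ 53. -17. -75. 131.  -1.  22.  61.] m 0.0 0.0
[ 41.   9. -71. 131.  64.  29.   7.] m 8.2 0.0
[ 36.  18. -65. 126.  71.  33.   5.] m 14.1 0.0
[ 33.  24. -62. 120.  74.  36.   7.] m 17.5 0.0
```

The held spacer is level: tail top at 97, nose top at 97. Carrying it back and across in front of the tester.

>>> step_arm(steps=[[[0.033, 0.093, -0.025], [-0.0188, -0.0008, -0.0269]], [[0.033, 0.093, -0.025], [-0.0188, -0.0008, -0.0269]], [[0.033, 0.093, -0.025], [-0.0188, -0.0008, -0.0269]], [[0.033, 0.093, -0.025], [-0.0188, -0.0008, -0.0269]], [[0.033, 0.093, -0.025], [-0.0188, -0.0008, -0.0269]]])

```text
t: 10.02
eef_pos: [571.9, -60.9, 110.3]
ee_rot: [-179.9, 35.1, 174.1]
force: [0.3, -0.4, -2.4]
grip_width: 15.7
```

```bash
python3 - <<'E'
from nxt import *
s=st(); T,R=fin(-130,125); print(T); h.go(T,R); run(s["q"],[(T,R,8),(*fin(-105,78),5)],True)
E
```

```text
t 10.03 pos [571.9 -60.9 110.3] rot [-179.9   35.1  174.1] q [ 77.5 -12.6 -69.1 130.7 -32.5  21.1 116.3] F [ 0.3 -0.4 -2.4] w 15.7
[534.24969468 164.40890577 109.43611116]
row [0.05, 0.2202, -0.0344] [-0.0102, 0.0006, -0.014]
[ 53. -17. -75. 131.  -1.  22.  61.] m 0.0 0.0
[ 41.   9. -71. 131.  64.  28.   7.] m 8.2 0.0
```

```bash
python3 - <<'E'
from nxt import *
s=h.telemetry.sense(); T,R=fin(-130,125); ey=np.array([-ex[1],ex[0],0])
for off,b in((-170,-130),(-190,-132)):
    A=fin(b,125)[0]+off*ey; print(off,A); h.go(A,R)
    q,_,_=run(s["q"],[(A,R,4),(A+off*-.5*ey,R,3),(T,R,4),(*fin(-105,78),5)],True)
print((R.inv().apply(T-A)/1000).round(4))
E
```

```text
-170 [525.94523381  -5.38813758 109.43611116]
row [0.0426, 0.0505, -0.0289] [-0.0102, 0.0006, -0.014]
[ 49. -17. -49. 138. -29.  21. 110.] m 0.0 0.0
[ 46. -17. -59. 136. -13.  20.  82.] m 0.0 0.1
[ 53. -17. -75. 131.  -1.  22.  61.] m 0.0 0.0
[ 41.   9. -71. 131.  64.  28.   7.] m 8.2 0.0
-190 [522.97062614 -25.26656078 109.43611116]
row [0.0433, 0.0304, -0.0294] [-0.0102, 0.0006, -0.014]
[ 51. -17. -47. 138. -33.  22. 116.] m 0.0 0.0
[ 45. -17. -56. 136. -14.  20.  85.] m 0.0 0.2
[ 53. -17. -75. 131.  -1.  22.  61.] m 0.0 0.0
[ 41.   9. -71. 131.  64.  29.   7.] m 8.2 0.0
[-0.0016  0.19    0.0011]
```

>>> step_arm(steps=[[[0.022, 0.025, -0.015], [-0.005, 0, -0.007]], [[0.0426, 0.0505, -0.029], [-0.0102, 0.0006, -0.014]], [[0.0426, 0.0505, -0.029], [-0.0102, 0.0006, -0.014]], [[0.0426, 0.0505, -0.029], [-0.0102, 0.0006, -0.014]], [[0.0426, 0.0505, -0.029], [-0.0102, 0.0006, -0.014]]])

```text
t: 10.65
eef_pos: [526.5, -6.8, 109.5]
ee_rot: [179.9, 35.0, 177.0]
force: [-1.1, -0.1, -2.5]
grip_width: 15.5
```

```bash
python3 - <<'E'
from nxt import *
s=st(); T,R=fin(-130,125); print(T); h.go(T,R); ey=np.array([-ex[1],ex[0],0])
print("tester fin xy",(s["eef_pos"]-O-19*R.apply([0,0,1]))@ex+BK)
q,_,_=run(s["q"],[(T,R,7),(*fin(-105,78),5)],True)
E
```

```text
t 10.65 pos [526.5  -6.8 109.5] rot [179.9  35.  177. ] q [ 48.6 -17.  -48.  136.6 -27.1  21.6 107.2] F [-1.1 -0.1 -2.5] w 15.5
[534.24969468 164.40890577 109.43611116]
row [0.0011, 0.1714, -0.0005] [-0.0004, 0.0, -0.0011]
tester fin xy -129.39529259945797
[ 53. -17. -75. 131.  -1.  22.  61.] m 0.0 0.0
[ 41.   9. -71. 131.  64.  28.   7.] m 8.2 0.0
```

>>> step_arm(steps=[[[0, 0.035, 0], [0, 0, 0]], [[0, 0.07, 0], [0, 0, 0]], [[0, 0.105, 0], [0, 0, 0]], [[0.001, 0.14, 0], [0, 0, -0.0005]], [[0.001, 0.171, 0], [0, 0, -0.001]], [[0.001, 0.171, 0], [0, 0, -0.001]], [[0.001, 0.171, 0], [0, 0, -0.001]]])

```text
t: 11.52
eef_pos: [534.4, 163.0, 109.0]
ee_rot: [-179.9, 35.0, 177.1]
force: [0.0, -1.4, -3.0]
grip_width: 15.9
```

```bash
python3 - <<'E'
from nxt import *
from h import *
s=st(); T,R=fin(-130,125); T2,_=fin(-105,84); h.go(T,R); h.go(T2,R)
run(s["q"],[(T2,R,5)],True)
# tester check from scene cam, and held spacer
t=get("top"); g=get("scene"); I=cv2.resize(g["image"][190:330,180:330],(533,498),interpolation=2)
cv2.imwrite("pics/s2.png",I)
E
```

```text
t 11.53 pos [534.4 163.  109. ] rot [-179.9   35.   177.1] q [ 51.9 -16.6 -75.9 130.2   2.6  23.2  57. ] F [ 0.  -1.4 -3. ] w 15.9
row [-0.0001, 0.0014, -0.0005] [-0.0008, -0.0001, -0.0004]
row [0.003, 0.0015, 0.0474] [-0.0008, -0.0001, -0.0004]
[ 43.   8. -73. 131.  61.  28.   9.] m 6.6 0.0
```

View pics/s2.png

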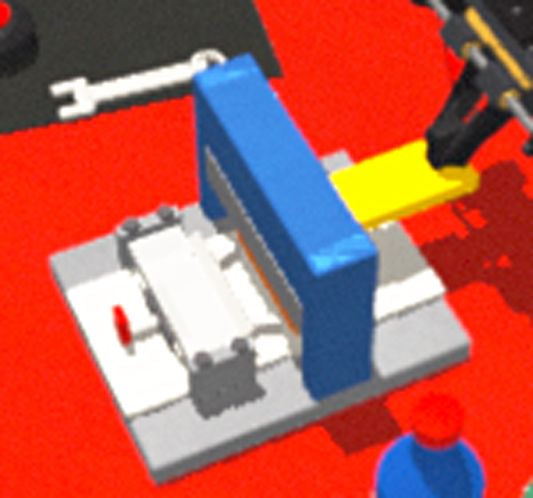

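The picture shows the held spacer at (400,180), level in front of the blue beam. The orange flap is at (265,270) and the plunger's red tab at (122,325). Next is forward and down.

>>> step_arm(steps=[[[0.0015, 0.001, 0.02], [0, 0, 0]], [[0.003, 0.0015, 0.04], [-0.0008, 0, 0]], [[0.003, 0.0015, 0.0474], [-0.0008, 0, 0]], [[0.003, 0.0015, 0.0474], [-0.0008, 0, 0]], [[0.003, 0.0015, 0.0474], [-0.0008, 0, 0]], [[0.003, 0.0015, 0.0474], [-0.0008, 0, 0]]])

```text
t: 12.38
eef_pos: [558.4, 164.6, 68.4]
ee_rot: [180.0, 35.0, 177.2]
force: [0.3, -0.5, -1.5]
grip_width: 15.7
```

```bash
python3 - <<'E'
from nxt import *
from h import *
s=st(); T,R=fin(-105,84); h.go(T,R); h.go(fin(-95,73)[0],R)
G=s["eef_pos"]-19*E(s["ee_rot"]).apply([0,0,1]); ey=np.array([-ex[1],ex[0],0]); print("fin tester",(G-O)@ex+BK,(G-O)@ey,G[2])
d=get("wrist"); pickle.dump(d,open("w3.pkl","wb")); im=d["image"]; C=cloud(d); L=np.stack([(C-O)@ex,(C-O)@ey,C[...,2]],-1)
hsv=cv2.cvtColor(im,cv2.COLOR_BGR2HSV); m=cv2.inRange(hsv,(20,100,110),(38,255,255))>0
P=L[m&(abs(L[...,2]-58)<6)&(L[...,0]<30)&(L[...,0]>-170)]; print("spacer",len(P),cv2.minAreaRect(P[:,:2].astype(np.float32)),np.percentile(P[:,1],[1,99]))
b=L[(abs(L[...,2]-30)<4)&(L[...,0]<10)&(L[...,0]>-130)&(hsv[...,1]<60)&(hsv[...,2]>150)]; print("bed",len(b),np.percentile(b,[0.5,99.5],axis=0).round(1))
cv2.imwrite("pics/w3.png",im)
E
```

```text
t 12.38 pos [558.4 164.6  68.4] rot [180.   35.  177.2] q [ 41.2   8.7 -73.  129.5  60.3  30.3   8.9] F [ 0.3 -0.5 -1.5] w 15.7
row [-0.0007, -0.0014, 0.0005] [0.0003, -0.0003, 0.0002]
row [-0.0026, -0.0014, 0.0152] [0.0003, -0.0003, 0.0002]
fin tester -105.86380463520105 1.3773210405997665 83.990014433548
spacer 1478 ((-63.374244689941406, -0.60662841796875), (50.02854537963867, 118.1740951538086), 89.09171295166016) [-23.37386178  24.19178766]
bed 2702 [[-100.5  -61.3   26.1]
 [ -46.2   58.6   30.4]]
```

View pics/w3.png

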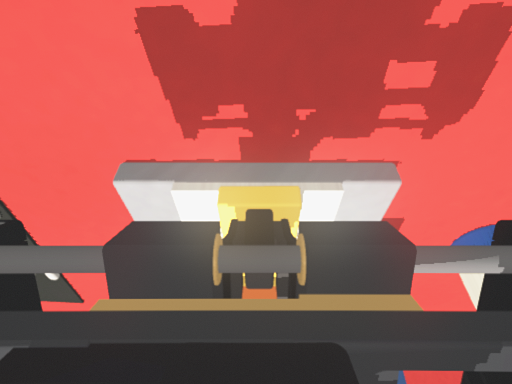

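Relative to the bed edges in the same wrist view, the spacer sits about 1 mm toward +y, with tail gaps of 47 px on the left and 40 px on the right. I'll correct by -1.5 mm while lowering onto the bed.

>>> step_arm(steps=[[[-0.001, -0.0015, 0.006], [0, 0, 0]], [[-0.002, -0.0015, 0.012], [0, 0, 0]], [[-0.0018, -0.0015, 0.0163], [0, 0, 0]], [[-0.0018, -0.0015, 0.0163], [0, 0, 0]], [[-0.0018, -0.0015, 0.0163], [0, 0, 0]]])

```text
t: 13.05
eef_pos: [569.5, 163.0, 56.6]
ee_rot: [180.0, 35.0, 177.3]
force: [-0.5, 1.3, -2.0]
grip_width: 15.8
```

```bash
cat >> nxt.py <<'E'
def loc():
    s=st(); G=s["eef_pos"]-19*E(s["ee_rot"]).apply([0,0,1]); ey=np.array([-ex[1],ex[0],0]); print("fin tester",((G-O)@ex+BK).round(1),((G-O)@ey).round(1),G[2].round(1),"Ft",np.round([s["force"]@ex,s["force"]@ey,s["force"][2]],1),"M",np.round(s["ft_torque"],2)); return s
E
python3 - <<'E'
from nxt import *
s=loc(); R=E(s["ee_rot"]); print("10mm along x:",(R.inv().apply(10*ex)/1000).round(5),"10mm up:",(R.inv().apply([0,0,10])/1000).round(5))
E
```

```text
t 13.05 pos [569.5 163.   56.6] rot [180.   35.  177.3] q [ 37.2  12.8 -69.2 128.9  66.9  31.8   4.4] F [-0.5  1.3 -2. ] w 15.8
fin tester -94.7 0.3 72.1 Ft [-0.5  1.2 -2. ] M [0.15 0.92 0.03]
10mm along x: [-8.19e-03 -2.00e-05  5.74e-03] 10mm up: [-0.00574  0.      -0.00819]
```

>>> step_arm(steps=[[[-0.004, 0, 0.0033], [0, 0, 0]], [[-0.0082, 0, 0.0061], [0, 0, 0]], [[-0.0123, 0, 0.009], [0, 0, 0]], [[-0.0164, 0, 0.0119], [0, 0, 0]], [[-0.0205, 0, 0.0147], [0, 0, 0]], [[-0.0243, 0, 0.0176], [0, 0, 0]], [[-0.0243, 0, 0.0176], [0, 0, 0]]])

```text
t: 13.92
eef_pos: [600.0, 161.6, 55.9]
ee_rot: [179.9, 35.0, 177.3]
force: [0.7, -0.8, -3.9]
grip_width: 15.4
```

```bash
python3 - <<'E'
from nxt import *
from h import *
loc()
E
```

```text
t 13.93 pos [600.  161.6  55.9] rot [179.9  35.  177.3] q [ 34.7  17.5 -66.1 125.5  70.3  33.9   4.6] F [ 0.7 -0.8 -3.9] w 15.4
fin tester -64.2 0.4 71.4 Ft [ 0.8 -0.8 -3.9] M [0.17 0.97 0.05]
```

>>> step_arm(steps=[[[-0.0025, 0, 0.0017], [0, 0, 0]], [[-0.0049, 0, 0.0034], [0, 0, 0]], [[-0.0074, 0, 0.0052], [0, 0, 0]], [[-0.0098, 0, 0.0069], [0, 0, 0]], [[-0.0123, 0, 0.0086], [0, 0, 0]], [[-0.0123, 0, 0.0086], [0, 0, 0]]])

```text
t: 14.68
eef_pos: [615.1, 160.7, 56.0]
ee_rot: [180.0, 35.0, 177.3]
force: [0.7, 1.0, -4.0]
grip_width: 15.9
```

```bash
python3 - <<'E'
from nxt import *
from h import *
loc()
g=get("scene"); t=get("top")["image"]
a=cv2.resize(g["image"][200:330,185:320],(520,500),interpolation=2); cv2.imwrite("pics/s3.png",a)
E
```

```text
t 14.68 pos [615.1 160.7  56. ] rot [180.   35.  177.3] q [ 33.7  19.5 -64.8 123.8  71.4  34.8   5.2] F [ 0.7  1.  -4. ] w 15.9
fin tester -49.1 0.2 71.5 Ft [ 0.6  1.  -4. ] M [0.13 0.91 0.05]
```

View pics/s3.png

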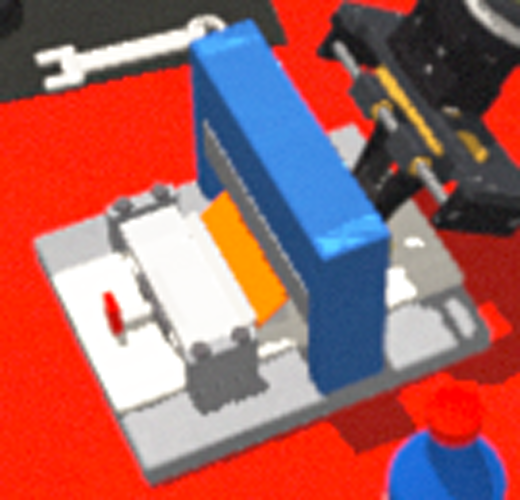

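The orange flap at (245,260) is swung open, and the gripper is well clear of the beam. Continuing into the gap.

>>> step_arm(steps=[[[-0.0025, 0, 0.0017], [0, 0, 0]], [[-0.0049, 0, 0.0034], [0, 0, 0]], [[-0.0074, 0, 0.0052], [0, 0, 0]], [[-0.0098, 0, 0.0069], [0, 0, 0]], [[-0.0123, 0, 0.0086], [0, 0, 0]], [[-0.0123, 0, 0.0086], [0, 0, 0]]])

```text
t: 15.52
eef_pos: [630.0, 160.1, 55.9]
ee_rot: [179.9, 35.0, 177.3]
force: [1.6, 0.3, -3.3]
grip_width: 15.4
```

```bash
python3 -c "
from nxt import *
loc()"
```

```text
t 15.53 pos [630.  160.1  55.9] rot [179.9  35.  177.3] q [ 32.8  21.4 -63.7 122.1  72.3  35.6   5.9] F [ 1.6  0.3 -3.3] w 15.4
fin tester -34.2 0.3 71.5 Ft [ 1.5  0.3 -3.3] M [0.17 0.94 0.09]
```

>>> step_arm(steps=[[[-0.0016, 0, 0.0011], [0, 0, 0]], [[-0.0033, 0, 0.0023], [0, 0, 0]], [[-0.0049, 0, 0.0034], [0, 0, 0]], [[-0.0065, 0, 0.0046], [0, 0, 0]], [[-0.0065, 0, 0.0046], [0, 0, 0]]])

```text
t: 16.15
eef_pos: [637.8, 159.7, 55.9]
ee_rot: [180.0, 35.0, 177.3]
force: [0.8, -0.0, -2.6]
grip_width: 15.5
```

>>> step_arm(steps=[[[-0.0008, 0, 0.0006], [0, 0, 0]], [[-0.0016, 0, 0.0011], [0, 0, 0]], [[-0.0025, 0, 0.0017], [0, 0, 0]], [[-0.0025, 0, 0.0017], [0, 0, 0]]])

```text
t: 16.65
eef_pos: [640.6, 159.6, 55.9]
ee_rot: [180.0, 35.0, 177.3]
force: [-0.9, 0.0, -2.6]
grip_width: 15.8
```

```bash
python3 -c "
from nxt import *
loc()"
```

```text
t 16.65 pos [640.6 159.6  55.9] rot [180.   35.  177.3] q [ 32.2  22.7 -63.  120.8  72.9  36.1   6.5] F [-0.9  0.  -2.6] w 15.8
fin tester -23.5 0.4 71.5 Ft [-0.9 -0.  -2.6] M [0.16 1.14 0.02]
```

>>> step_arm(steps=[[[-0.0008, 0, 0.0006], [0, 0, 0]], [[-0.0016, 0, 0.0011], [0, 0, 0]], [[-0.0016, 0, 0.0011], [0, 0, 0]]])

```text
t: 17.02
eef_pos: [642.5, 159.6, 55.9]
ee_rot: [180.0, 35.0, 177.3]
force: [-1.3, -0.7, -2.3]
grip_width: 15.5
```

>>> step_arm(steps=[[[-0.0008, 0, 0.0006], [0, 0, 0]], [[-0.0016, 0, 0.0011], [0, 0, 0]], [[-0.0016, 0, 0.0011], [0, 0, 0]]])

```text
t: 17.4
eef_pos: [644.4, 159.5, 55.9]
ee_rot: [180.0, 35.0, 177.3]
force: [-2.1, 1.1, -2.3]
grip_width: 16.0
```

```bash
python3 -c "
from nxt import *
loc()"
```

```text
t 17.4 pos [644.4 159.5  55.9] rot [180.   35.  177.3] q [ 32.   23.2 -62.7 120.4  73.   36.3   6.7] F [-2.1  1.1 -2.3] w 16.0
fin tester -19.7 0.5 71.5 Ft [-2.1  1.  -2.3] M [0.11 1.22 0.  ]
```

>>> step_arm(steps=[[[-0.0008, 0, 0.0006], [0, 0, 0]], [[-0.0012, 0, 0.0009], [0, 0, 0]], [[-0.0012, 0, 0.0009], [0, 0, 0]]])

```text
t: 17.77
eef_pos: [645.9, 159.5, 55.8]
ee_rot: [180.0, 35.0, 177.3]
force: [-2.1, 0.2, -1.3]
grip_width: 15.9
```

>>> step_arm(steps=[[[-0.0008, 0, 0.0006], [0, 0, 0]], [[-0.0012, 0, 0.0009], [0, 0, 0]], [[-0.0012, 0, 0.0009], [0, 0, 0]]])

```text
t: 18.15
eef_pos: [647.4, 159.4, 55.8]
ee_rot: [180.0, 35.0, 177.3]
force: [-2.4, -0.2, -1.2]
grip_width: 15.8
```

```bash
python3 -c "
from nxt import *
loc()"
```

```text
t 18.15 pos [647.4 159.4  55.8] rot [180.   35.  177.3] q [ 31.8  23.5 -62.5 120.   73.2  36.4   6.9] F [-2.4 -0.2 -1.2] w 15.8
fin tester -16.7 0.5 71.4 Ft [-2.4 -0.4 -1.2] M [0.12 1.28 0.01]
```

>>> step_arm(steps=[[[-0.0008, 0, 0.0006], [0, 0, 0]], [[-0.0008, 0, 0.0006], [0, 0, 0]], [[-0.0008, 0, 0.0006], [0, 0, 0]]])

```text
t: 18.52
eef_pos: [648.4, 159.3, 55.8]
ee_rot: [180.0, 35.0, 177.3]
force: [-2.1, -0.6, -2.3]
grip_width: 15.7
```

>>> step_arm(steps=[[[-0.0008, 0, 0.0006], [0, 0, 0]], [[-0.0008, 0, 0.0006], [0, 0, 0]], [[-0.0008, 0, 0.0006], [0, 0, 0]]])

```text
t: 18.9
eef_pos: [649.4, 159.3, 55.7]
ee_rot: [180.0, 35.0, 177.3]
force: [-3.9, 0.2, -1.4]
grip_width: 15.5
```

```bash
python3 -c "
from nxt import *
loc()"
```

```text
t 18.9 pos [649.4 159.3  55.7] rot [180.   35.  177.3] q [ 31.7  23.7 -62.4 119.8  73.3  36.5   7. ] F [-3.9  0.2 -1.4] w 15.5
fin tester -14.8 0.5 71.3 Ft [-3.9 -0.  -1.4] M [ 0.1   1.24 -0.08]
```

>>> step_arm(steps=[[[-0.0006, 0, 0.0004], [0, 0, 0]], [[-0.0006, 0, 0.0004], [0, 0, 0]], [[-0.0006, 0, 0.0004], [0, 0, 0]]])

```text
t: 19.27
eef_pos: [649.4, 159.4, 55.7]
ee_rot: [-180.0, 35.0, 177.3]
force: [-8.1, -0.9, 1.8]
grip_width: 16.2
```

```bash
python3 - <<'E'
from nxt import *
from h import *
loc()
g=get("scene"); a=cv2.resize(g["image"][200:330,185:320],(520,500),interpolation=2); cv2.imwrite("pics/s4.png",a)
hh=cv2.cvtColor(g["image"],cv2.COLOR_BGR2HSV)
for n,I in(("0",pickle.load(open("scene.pkl","rb"))["image"]),("now",g["image"])):
    q=cv2.cvtColor(I,cv2.COLOR_BGR2HSV); m=(cv2.inRange(q,(0,140,100),(6,255,255))|cv2.inRange(q,(174,140,100),(180,255,255)))[268:292,206:222]; v,u=np.nonzero(m); print(n,len(u),u.mean()+206,v.mean()+268)
E
```

```text
t 19.27 pos [649.4 159.4  55.7] rot [-180.    35.   177.3] q [ 31.7  23.8 -62.4 119.7  73.3  36.6   7. ] F [-8.1 -0.9  1.8] w 16.2
fin tester -14.7 0.6 71.2 Ft [-8.1 -1.2  1.8] M [-0.04  1.67 -0.2 ]
0 33 213.6969696969697 281.1515151515151
now 34 211.61764705882354 282.11764705882354
```

The position stalled while the push rose from 4 to 8 N at fin x = -14.7 (nose about 89, inside the 82-92 window). The red tab has also moved back about 2.3 px, roughly 6 mm. One last slight push to about 10 N, then release.

>>> step_arm(steps=[[[-0.0003, 0, 0.0002], [0, 0, 0]], [[-0.0003, 0, 0.0002], [0, 0, 0]], [[-0.0003, 0, 0.0002], [0, 0, 0]]])

```text
t: 19.7
eef_pos: [649.4, 159.4, 55.7]
ee_rot: [-179.9, 35.0, 177.3]
force: [-12.1, -1.7, 6.8]
grip_width: 16.0
```

>>> step_arm(steps=[[[0, 0, 0], [0, 0, 0]], [[0, 0, 0], [0, 0, 0]], [[0, 0, 0], [0, 0, 0]], [[0, 0, 0], [0, 0, 0]]], gripper=0.1)

```text
t: 20.2
eef_pos: [650.8, 159.1, 56.0]
ee_rot: [180.0, 35.0, 177.3]
force: [-0.2, -0.4, 0.1]
grip_width: 44.8
```

```bash
python3 - <<'E'
from nxt import *
from h import *
s=loc(); R=E(s["ee_rot"]); T=s["eef_pos"]; tzz=R.apply([0,0,1])
g=get("scene")
q=cv2.cvtColor(g["image"],cv2.COLOR_BGR2HSV); m=(cv2.inRange(q,(0,140,100),(6,255,255))|cv2.inRange(q,(174,140,100),(180,255,255)))[268:292,206:222]; v,u=np.nonzero(m); print(len(u),u.mean()+206,v.mean()+268)
run(s["q"],[(T-60*tzz,R,4),(T-60*tzz-40*ex,R,4),(T-60*tzz-40*ex+[0,0,60],R,4)],True)
E
```

```text
t 20.2 pos [650.8 159.1  56. ] rot [180.   35.  177.3] q [ 31.7  23.9 -62.3 119.6  73.3  36.5   7.1] F [-0.2 -0.4  0.1] w 44.8
fin tester -13.4 0.4 71.5 Ft [-0.1 -0.4  0.1] M [ 0.11  0.54 -0.05]
32 211.84375 281.875
[ 43.  15. -72. 122.  60.  34.  17.] m 7.1 0.0
[ 52.   5. -79. 127.  49.  29.  22.] m 0.0 0.0
[ 44.  -9. -66. 124.  14.  29.  52.] m 8.2 0.0
```

After opening, the force dropped to 0 and the tool was free, so the resistance came through the spacer, not from the beam. Withdrawing along the tool axis.

>>> step_arm(steps=[[[0, 0, -0.006], [0, 0, 0]], [[0, 0, -0.015], [0, 0, 0]], [[0, 0, -0.03], [0, 0, 0]], [[0, 0, -0.045], [0, 0, 0]], [[0, 0, -0.065], [0, 0, 0]], [[0, 0, -0.08], [0, 0, 0]], [[0, 0, -0.08], [0, 0, 0]]])

```text
t: 21.12
eef_pos: [604.8, 161.4, 122.6]
ee_rot: [-179.9, 35.2, 177.4]
force: [0.6, -0.1, -0.9]
grip_width: 47.9
```

```bash
python3 - <<'E'
from nxt import *
from h import *
s=loc()
g=get("scene"); pickle.dump(g,open("scene_end.pkl","wb"))
q=cv2.cvtColor(g["image"],cv2.COLOR_BGR2HSV); m=(cv2.inRange(q,(0,140,100),(6,255,255))|cv2.inRange(q,(174,140,100),(180,255,255)))[268:292,206:222]; v,u=np.nonzero(m); print(len(u),u.mean()+206,v.mean()+268)
d=get("wrist"); C=cloud(d); ey=np.array([-ex[1],ex[0],0]); L=np.stack([(C-O)@ex,(C-O)@ey,C[...,2]],-1)
F=L[(abs(L[...,2]-84)<3)&(abs(L[...,0]+20)<35)&(abs(L[...,1])<20)]; print("fin",len(F),cv2.minAreaRect(F[:,:2].astype(np.float32)) if len(F)>3 else 0)
a=cv2.resize(g["image"][200:330,185:320],(415,400),interpolation=2); cv2.imwrite("pics/end.png",np.hstack([a,cv2.resize(d["image"],(385,289))[:289] if 0 else cv2.copyMakeBorder(cv2.resize(d["image"],(385,289)),0,111,0,0,0)]))
E
```

```text
t 21.12 pos [604.8 161.4 122.6] rot [-179.9   35.2  177.4] q [ 47.1   9.3 -76.6 122.2  50.8  33.8  22.6] F [ 0.6 -0.1 -0.9] w 47.9
fin tester -59.4 0.4 138.2 Ft [ 0.6 -0.  -0.9] M [ 0.19  0.5  -0.05]
33 211.66666666666666 282.1515151515151
fin 416 ((-14.415495872497559, -0.8294200897216797), (15.798012733459473, 27.938989639282227), 88.67874908447266)
```

View pics/end.png

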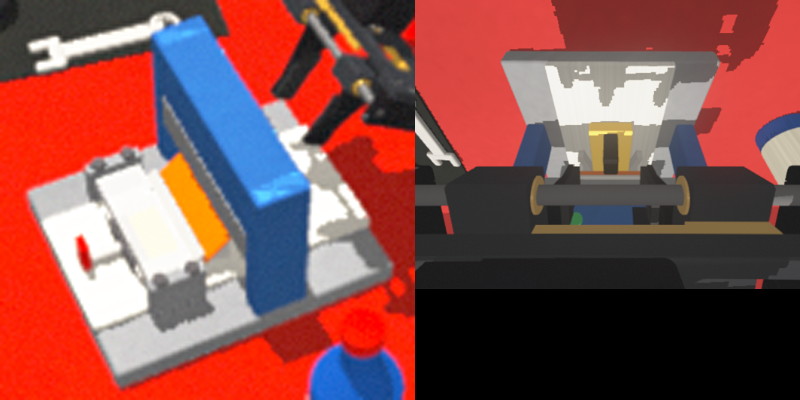

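The flap at (195,210) is held open, and the fin at (611,155) stands upright and clear of the fingers. Measured fin x is -14.4 after release, against -14.7 at the stop, and the red tab is still pressed back. Handing in.

>>> step_arm(steps=[[[0, 0, -0.01], [0, 0, 0]], [[0, 0, -0.01], [0, 0, 0]], [[0, 0, -0.01], [0, 0, 0]]])

```text
t: 21.6
eef_pos: [598.8, 161.3, 129.0]
ee_rot: [180.0, 35.0, 177.3]
force: [-0.6, 0.0, -0.4]
grip_width: 47.6
```

```bash
python3 - <<'E'
from nxt import *
from h import *
from station import close_job
s=st(); print(np.abs(s["joint_vel"]).max())
print(close_job())
E
```

```text
t 21.6 pos [598.8 161.3 129. ] rot [180.   35.  177.3] q [ 48.9   5.8 -77.2 122.4  44.4  32.3  27.4] F [-0.6  0.  -0.4] w 47.6
0.5167115854345286
the job is handed in; nothing more can be done
None
```

The yellow spacer is fully home in the tester, released, and holding the flap open; the job was handed in at 21.6 s of the 58 s allowed. I took it by the black fin with the tool leaned 35°, slid it nose first through the flap, and pushed until the position stalled. The push then built from 4 to about 12 N, slightly over the suggested 10 N.

**Last checks:**
- **Spacer at home:** the fin was at tester x = -14.4 after I let go, against -14.7 when it met the stop. That is inside the expected -22 to -12.
- **Plunger and flap:** the red tab had moved back about 2 px (roughly 6 mm) and stayed there after release. The flap was held open in the last picture.
- **Robot clear:** the force on the tool was about 0 N after the withdrawal, and the fingers were clear of the fin.

**What did not go smoothly or was not checked:**
- **First approach abandoned:** I started with a 45° lean, which ran several joints right up to the edge of their range. I backed off without touching anything and came in again with the tool turned half round at 35°. Some joints stayed near their limits during the carry, but no reading was outside its range.
- **Sideways reading:** the position from the arm and from the wrist camera differed by about 1 mm.
- **Bystanders:** I did not measure the other things on the bench again at the end. No unexpected force showed at any point in the job.

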